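# Trace a sole pattern round the toe

### The arm

A 7-joint arm with a two-finger parallel gripper is mounted at the origin on the work surface. World frame = base frame: x ahead of the robot, y to its left, z up, the work surface at z = 0. Lengths are in m, angles in rad, forces in N, time in s.
With the tool pointing down it reaches from about 0.425 to 0.925 m from the base axis. Payload 6.8 kg.
Tool frame: the origin (TCP) lies midway between the tips of the shut fingers; the grasp point (between the pads) lies 19 mm behind it (r.grip_point_offset is the distance from the TCP to the grasp point, in m); z points along the fingers, y is the direction in which the jaws open and shut (so a half turn about z gives the same grasp; the last joint's range is limited). The gripper opens to 85 mm and grips with 20 to 120 N. Pads are 22 mm wide; open, the fingers measure 114 mm over their backs; the gripper's body (76 mm by 85 mm) begins 54 mm behind the grasp point. The pads swing forward as they close: fully open they stand 13 mm farther back than shut.
Start: joints at [-0.108, 0.477, 0.022, 1.555, -0.011, 1.109, -0.083], TCP at [0.675, 0, 0.231] pointing down, gripper open.
Joint ranges: [-2.96, 2.96], [-0.34, 2.1], [-1.41, 1.46], [0.24, 2.44], [-1.37, 4.51], [0.17, 1.92], [-2.96, 2.96]. Speed limits (rad/s): [2.39, 2.39, 3.14, 3.14, 3.14, 3.14, 3.14].

### API

Orientations are given as a rotation vector (axis times angle).
In Python, from bench import r, grab_frame, camera_params gives the robot as it stands.
- The arm moves only by the tool carry_out, never from a script. Its argument "motion" is text: rows parted by semicolons, each of 5 numbers parted by spaces: the closure, from 0 (fully open) to 1 (shut), then the shift along the tool's x, y, z in mm, then the turn about the tool's z in rad. In form: fingers dx dy dz twist; .... A call has exactly 8 rows; each row shifts and turns the commanded pose from where the row before left it, along the tool's axes as they then stand; what a row does not reach is not made up. A row lasts 1/8 s, in which the tool goes at most 62.5 mm and 10.7 degrees, less where a joint would pass 70% of its speed; a pose out of reach is approached as far as the arm can. A call with a gripper value outside its range is refused whole. The fingers move at their own pace and stop on an object; "newtons" is the grip in N (left out, the last holds). Time passes only in rows, so rows that do not move let the fingers close, or fill a call up. It gives the time, the measured TCP pose, the force and the opening at its end, in the units of the state.
- r.get_obs(): the state, without advancing time (a new reading comes with each control period).
- grab_frame(name): name is "scene" or "side" or "wrist"; returns the picture (400x640x3 uint8, red, green, blue); there is no depth.
- camera_params(name): a dict with "fx", "fy", "cx", "cy" (pixels), "eye" and "attitude" of the camera in the world. Camera axes: x right, y down, z forward; pixel columns grow to the right and rows downward; lengths in m; the calibration is good to about 2 mm. A picture is of the moment at which its call begins: read the wrist's pose just before it. camera_params takes no time and is no camera call; for the wrist camera it gives the pose at the moment of the call.
- r.hand_in(): hands the job in, once; it reports no verdict.
The state is a dict: "clock": time; "joints": joint angles; "qvel": joint speeds; "tau": joint torques, N m; "tcp_pos": TCP position; "orientation": TCP orientation; "contact_force": force on the tool from outside, world axes, zero at the start; "moment": the same for the moment, N m; "grip_width": finger opening in m.
Only numpy, scipy, OpenCV 4.12 (cv2) and the standard library are available. Lean on these libraries where they do the work, as an engineer would, in place of code of your own. Each camera call takes 0.05 s, during which the arm holds its last target.

### The job

Take the blue tracing stylus out of the tool block and finish the half-traced outline: with the point down on the sheet and lightly held against the edge of the green sole pattern all the way, follow the edge in one go, without lifting, from the yellow mark at the inner waist round the toe to the red mark on the outer side. Then stand the stylus back in the middle hole of the tool block, and leave everything else on the bench alone.

Things in the scene. Friction and masses are not known exactly. Their poses are not given: they have to be found in the camera images.
- stylus: tracing stylus, loose, about 180 g, point down in the block's middle hole: round steel rod 5 mm thick, 35 mm long, ball end, below a blue handle 16 x 16 mm square, 70 mm long (35 to 105 mm above the point, 3 mm cap on top). Origin at the lowest point of the ball end, z up along the handle, x and y square to its faces, as the block's at the start
- stylus_grip (a point): the stylus's grasp point, on its axis, 65 mm above the lowest point, within the blue handle
- stylus_tip (a point): lowest point of the stylus's ball end (ball radius 2.5 mm, so that a rod against the edge has its axis 2.5 mm out)
- tool_block: fixed dark wooden block 160 mm (its x) x 56 mm (its y) x 40 mm high, origin under its centre on the table. Other tools with round handles up to 26 mm thick and standing up to 100 mm above the table are in the holes 52 mm to either side of the middle along its x, so grip the stylus across its y
- hole (a point): mouth of the middle hole, in the block's top, 40 mm above the table: 9 mm across, goes right through; the stylus's handle rests on the top with the rod inside, its point 5 mm above the table
- sheet: fixed sheet of buff sole board, 262 x 134 x 3 mm, on a white cutting board 290 x 170 x 15 mm; its upper face is 18 mm above the table (origin on its underside, below the pattern's origin). Black lines on it show the part already traced. Rigid
- pattern: fixed green sole pattern, 6 mm thick, upright edges, on the sheet. Origin on the sheet's top, x to the toe, y to the inner side, z up. Outline, inner side - toe - outer side: smooth curve through x,y (mm) -105,26 -70,22 -35,30 10,41 48,39 76,28 85,10 73,-13 46,-33 10,-42 -30,-37. But it is hand-cut (up to 2 mm off) and tacked by eye: turned up to 0.035 rad either way about its heel tack at -105,0, which this pose does not show: feel the edge
- start_mark (a point): centre of the yellow mark, a 10 mm disc on top of the pattern at the inner waist; as drawn (may be 3 mm off); the edge to start from is about 6 mm away from it towards the pattern's +y
- end_mark (a point): centre of the red mark, a 10 mm disc on top of the pattern on the outer side of the forepart, as drawn (may be 6 mm off); the edge to stop at is about 6 mm away from it towards the pattern's -y
- glue_tin: bystander: yellow glue tin, 90 mm across, 100 high, origin under its centre
- tack_jar: bystander: glass jar with steel cap, 56 mm across, 65 high, origin under its centre
- hammer: bystander: hammer lying flat, about 270 mm long, origin under its middle
- brush: bystander: brush lying flat, about 200 mm long, origin under its middle
- cut_sole: bystander: black rubber sole, 225 x 84 x 5 mm, lying flat, origin on its underside inside the forepart
- heel_lifts: bystander: stack of four heel lifts, about 50 x 50 mm, 24 high, origin under the middle
- pincers: bystander: steel pincers lying flat, 180 mm long, 15 high, origin under the middle
Mind the look-alikes: they are no part of the job. What is shaped like the stylus but orange is not meant.

How it is judged:
On the way, in this order (a step that is already met when the one before it is completed fails the run):
1. the stylus is drawn up out of the tool block (z of stylus_tip in the frame of tool_block above 0.06 m), for 0.1 s.
2. its point is on the sheet and against the edge of the pattern at the yellow mark (point no more than 1.5 mm off the sheet) (contact force between stylus and pattern above 0.2 N and z of stylus_tip in the frame of pattern below 0.0015 m and y of stylus_tip in the frame of pattern above 0 m and x of stylus_tip in the frame of pattern between -0.054 and -0.032 m), for 0.1 s.
3. still on the sheet and against the edge, 1 of 7 on the way round the toe (contact force between stylus and pattern above 0.2 N and z of stylus_tip in the frame of pattern below 0.0015 m and y of stylus_tip in the frame of pattern above 0 m and x of stylus_tip in the frame of pattern between -0.03 and -0.014 m), for 0.1 s.
4. still on the sheet and against the edge, 2 of 7 on the way round the toe (contact force between stylus and pattern above 0.2 N and z of stylus_tip in the frame of pattern below 0.0015 m and y of stylus_tip in the frame of pattern above 0 m and x of stylus_tip in the frame of pattern between -0.006 and 0.01 m), for 0.1 s.
5. still on the sheet and against the edge, 3 of 7 on the way round the toe (contact force between stylus and pattern above 0.2 N and z of stylus_tip in the frame of pattern below 0.0015 m and y of stylus_tip in the frame of pattern above 0 m and x of stylus_tip in the frame of pattern between 0.018 and 0.034 m), for 0.1 s.
6. still on the sheet and against the edge, 4 of 7 on the way round the toe (contact force between stylus and pattern above 0.2 N and z of stylus_tip in the frame of pattern below 0.0015 m and y of stylus_tip in the frame of pattern above 0 m and x of stylus_tip in the frame of pattern between 0.04 and 0.056 m), for 0.1 s.
7. still on the sheet and against the edge, 5 of 7 on the way round the toe (contact force between stylus and pattern above 0.2 N and z of stylus_tip in the frame of pattern below 0.0015 m and x of stylus_tip in the frame of pattern above 0.06 m and y of stylus_tip in the frame of pattern between 0.014 and 0.03 m), for 0.1 s.
8. still on the sheet and against the edge, 6 of 7 on the way round the toe (contact force between stylus and pattern above 0.2 N and z of stylus_tip in the frame of pattern below 0.0015 m and x of stylus_tip in the frame of pattern above 0.06 m and y of stylus_tip in the frame of pattern between -0.012 and 0.004 m), for 0.1 s.
9. still on the sheet and against the edge, 7 of 7 on the way round the toe (contact force between stylus and pattern above 0.2 N and z of stylus_tip in the frame of pattern below 0.0015 m and y of stylus_tip in the frame of pattern below 0 m and x of stylus_tip in the frame of pattern between 0.054 and 0.07 m), for 0.1 s.
10. still against the edge at the red mark (contact force between stylus and pattern above 0.2 N and z of stylus_tip in the frame of pattern below 0.0015 m and y of stylus_tip in the frame of pattern below 0 m and x of stylus_tip in the frame of pattern between 0.032 and 0.053 m), for 0.1 s.
At the end, for the whole second after the job is handed in: the outline has been traced as the stages say, and the stylus stands at rest in the middle hole of the tool block, fully down (point within 9 mm of the table, handle on the block's top), within 6 mm of the hole's axis and upright within 0.1 rad (horizontal distance between stylus_tip and hole below 0.006 m and z of stylus_tip in the frame of tool_block below 0.009 m and angle between stylus's own z axis and vertical below 0.1 rad and linear speed of stylus below 0.02 m/s); the robot touches nothing.
It fails at once if the pattern's edge is pressed with more than 18 N (contact force between stylus and pattern above 18 N).
It fails at once if the sheet is pressed with more than 18 N (contact force between stylus and sheet above 18 N).
It fails at once if between the marks, the point draws on the sheet more than 12 mm or so away from the pattern (((y of stylus_tip in the frame of pattern above 0 m and x of stylus_tip in the frame of pattern above -0.017 m) or (y of stylus_tip in the frame of pattern below 0 m and x of stylus_tip in the frame of pattern above 0.069 m)) and x of stylus_tip in the frame of pattern below 0.107 m and y of stylus_tip in the frame of pattern between -0.067 and 0.067 m and z of stylus_tip in the frame of pattern below 0.002 m and ((y of stylus_tip in the frame of pattern above 0.053 m and x of stylus_tip in the frame of pattern below 0 m) or y of stylus_tip in the frame of pattern above 0.056 m or y of stylus_tip in the frame of pattern below -0.036 m or x of stylus_tip in the frame of pattern above 0.1 m)).
It fails at once if between the marks, the point is lifted 5 to 15 mm off the sheet (line broken, or riding on top of the pattern) (((y of stylus_tip in the frame of pattern above 0 m and x of stylus_tip in the frame of pattern above -0.017 m) or (y of stylus_tip in the frame of pattern below 0 m and x of stylus_tip in the frame of pattern above 0.069 m)) and x of stylus_tip in the frame of pattern below 0.107 m and y of stylus_tip in the frame of pattern between -0.067 and 0.067 m and z of stylus_tip in the frame of pattern between 0.005 and 0.015 m).
It fails at once if a bystander is shifted more than 20 mm (distance of any of glue_tin, tack_jar, hammer, brush, cut_sole, heel_lifts, pincers from where it was at the start of the episode above 0.02 m).
It also fails if it takes over 72 s, if anything falls off the work surface, if the arm or the gripper's body presses on something with over 40 N, if the wrist force passes 120 N, or if a joint passes its speed limit or range.

## Working session

There is one attempt and no reset: what is moved stays moved. The work goes in short steps, Python scripts to look and compute and a tool call to move; the robot and the scene stay as the last step left them, time stands still between calls to the robot, and variables do not carry over. Pictures are saved under pics/ and viewed, and the job is handed in when it is done.

Besides the shell and the picture viewer there is one more tool, called after ">>>" by a JSON object that holds its "method" and its "body". carry_out: Moves the arm, as the interface text tells. Its arguments: {"type":"object","properties":{"motion":{"type":"string"},"newtons":{"type":"number"}},"required":["motion"]}

```bash
mkdir -p pics; python3 - <<'E'
from bench import r, grab_frame, camera_params
import cv2
print(r.get_obs())
for n in ["scene","side","wrist"]:
    p=camera_params(n); print(n,p)
    f=grab_frame(n); cv2.imwrite(f"pics/{n}0.png",f[:,:,::-1])
E
```

```text
{'clock': 0.0, 'joints': array([-0.10812428,  0.47779136,  0.02234853,  1.55643166, -0.01148099,
        1.10930872, -0.08307581]), 'qvel': array([ 1.17922729e-03,  3.39487746e-04, -1.10171913e-03,  5.57728927e-04,
       -6.46400989e-05,  6.59012549e-04,  1.07444437e-03]), 'tau': array([-5.45967814e-04, -5.96443820e+01,  1.60769675e+00, -2.81194621e+01,
        1.24063640e-02,  9.39900521e-03,  2.20753498e-05]), 'tcp_pos': array([ 6.74416035e-01, -8.81922544e-06,  2.30340116e-01]), 'orientation': array([-2.22053776e+00, -2.22069528e+00,  2.17546280e-03]), 'contact_force': array([-0.49953755,  0.49028606, -0.21213887]), 'moment': array([ 0.00395769,  0.01884254, -0.07903537]), 'grip_width': 0.08499646722914837}
scene {'fx': 427.32022629763105, 'fy': 427.32022629763105, 'cx': 321.5577688093734, 'cy': 199.39510581437983, 'eye': array([1.15665457, 0.35610566, 1.11870386]), 'attitude': array([-1.37265657, -2.39931354,  0.73211701])}
side {'fx': 500.1369222858775, 'fy': 500.1369222858775, 'cx': 323.4909143940461, 'cy': 199.5478950303588, 'eye': array([ 0.08240328, -0.71537541,  0.9717744 ]), 'attitude': array([-2.29473137,  0.70220507, -0.29321605])}
wrist {'fx': 277.65342760607894, 'fy': 277.65342760607894, 'cx': 321.44242375355407, 'cy': 203.95615426729572, 'eye': array([0.6755157 , 0.08044954, 0.37282787]), 'attitude': array([ 2.82431953e+00, -8.07355902e-04, -3.31465985e-03])}
```

View pics/scene0.png

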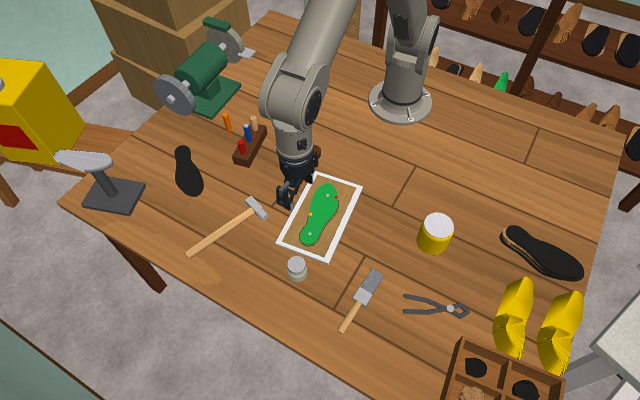

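View pics/side0.png

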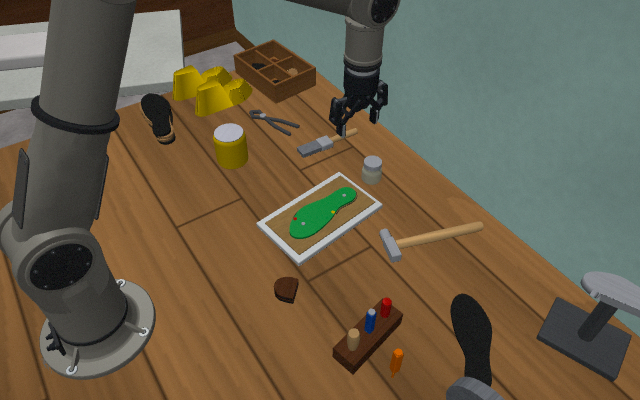

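View pics/wrist0.png

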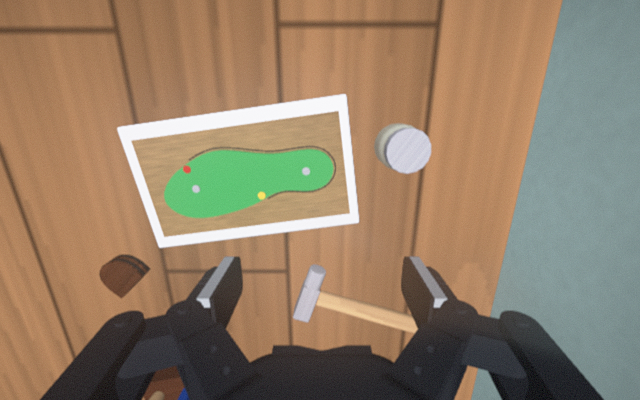

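```bash
python3 - <<'E'
import cv2
def c(n,x0,y0,x1,y1,k,o):
    f=cv2.imread(f"pics/{n}.png")[y0:y1,x0:x1]; cv2.imwrite(f"pics/{o}.png",cv2.resize(f,None,fx=k,fy=k,interpolation=cv2.INTER_CUBIC))
c("side0",325,285,425,385,6,"side_blk")
c("side0",250,165,390,270,5,"side_pat")
c("wrist0",110,85,370,255,3,"wrist_pat")
c("scene0",215,100,275,175,8,"scene_blk")
E
```

```text
(no output)
```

View pics/side_blk.png

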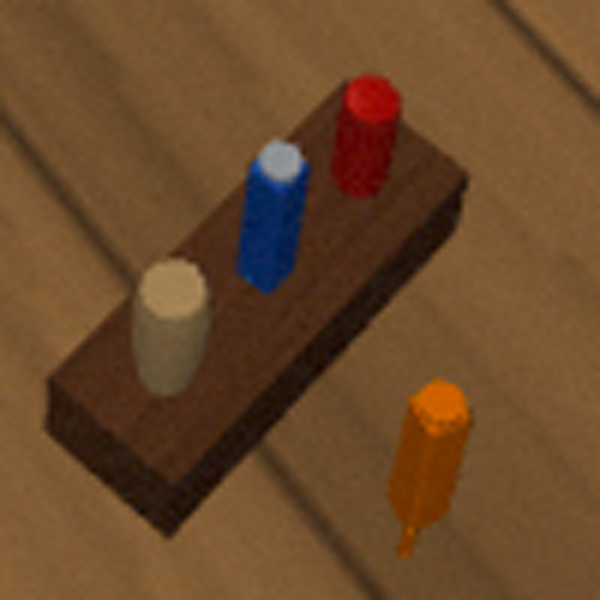

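View pics/side_pat.png

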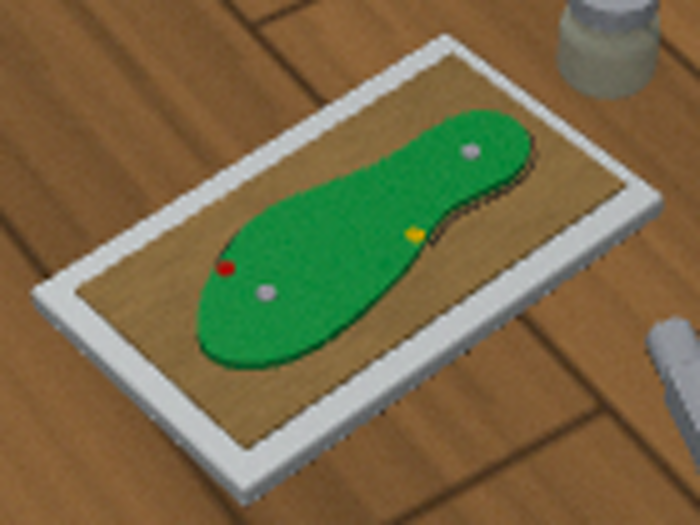

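View pics/wrist_pat.png

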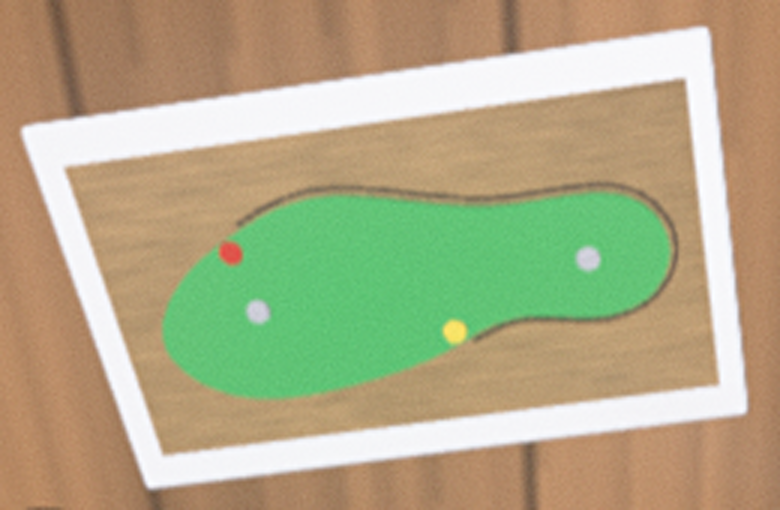

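View pics/scene_blk.png

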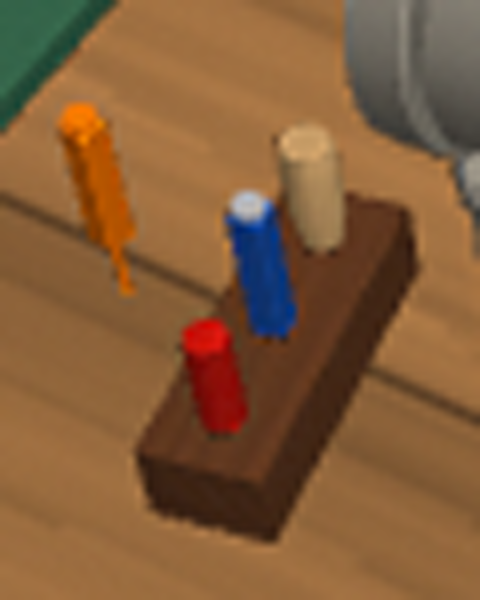

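```bash
cat > h.py <<'E'
import numpy as np, cv2
from scipy.spatial.transform import Rotation as R
from scipy.optimize import least_squares
from bench import r, grab_frame, camera_params
def ray(p,uv,z):
    A=R.from_rotvec(p['attitude']).as_matrix(); uv=np.asarray(uv,float)
    d=np.c_[(uv[:,0]-p['cx'])/p['fx'],(uv[:,1]-p['cy'])/p['fy'],np.ones(len(uv))]@A.T
    return p['eye']+d*((z-p['eye'][2])/d[:,2])[:,None]
def proj(p,X):
    A=R.from_rotvec(p['attitude']).as_matrix(); c=(np.asarray(X)-p['eye'])@A
    return np.c_[c[:,0]/c[:,2]*p['fx']+p['cx'],c[:,1]/c[:,2]*p['fy']+p['cy']]
def un(pts,k,o): return np.asarray(pts,float)/k+np.array(o)
E
python3 - <<'E'
from h import *
np.set_printoptions(precision=4,suppress=True)
W,S,C=[camera_params(n) for n in("wrist","side","scene")]
w=lambda q,z: ray(W,un(q,3,(110,85)),z)[:,:2]
s=lambda q,z: ray(S,un(q,5,(250,165)),z)[:,:2]
b=w([(22,130),(710,28),(747,412),(150,488)],.015);print("board",b,b.mean(0), np.linalg.norm(b-np.roll(b,-1,0),axis=1))
b=w([(65,167),(686,78),(720,385),(162,453)],.018);print("sheet",b,b.mean(0), np.linalg.norm(b-np.roll(b,-1,0),axis=1), [np.arctan2(*(b[i]-b[j])[::-1]) for i,j in((0,1),(3,2))])
print("heel toe red yel",w([(588,259),(258,312),(231,253),(455,332)],.024))
b=s([(35,293),(447,36),(661,195),(244,487)],.015);print("side board",b,b.mean(0))
b=s([(77,292),(452,53),(626,186),(247,449)],.018);print("side sheet",b,b.mean(0),[np.arctan2(*(b[i]-b[j])[::-1]) for i,j in((0,1),(3,2))])
print("heel toe red yel",s([(470,151),(266,293),(226,268),(415,235)],.024))
b=ray(S,un([(48,380),(348,80),(467,178),(172,485)],6,(325,285)),.04)[:,:2];print("blk",b,b.mean(0),np.linalg.norm(b-np.roll(b,-1,0),axis=1),[np.arctan2(*(b[i]-b[j])[::-1]) for i,j in((0,1),(3,2))])
print("cap side",ray(S,un([(278,161)],6,(325,285)),.113),ray(S,un([(266,270)],6,(325,285)),.04))
print("cap scene",ray(C,un([(248,207)],8,(215,100)),.113))
b=ray(C,un([(137,455),(265,487),(410,210)],8,(215,100)),.04);print(b,[np.arctan2(*(b[2]-b[1])[:2][::-1])],b[0]/2+b[2]/2)
E
```

```text
board [[ 0.4203  0.0623]
 [ 0.7052  0.1015]
 [ 0.7268 -0.0639]
 [ 0.4434 -0.1029]] [ 0.5739 -0.0008] [0.2876 0.1668 0.2861 0.1668]
sheet [[ 0.437   0.0475]
 [ 0.6958  0.0825]
 [ 0.7136 -0.0495]
 [ 0.4543 -0.0833]] [ 0.5751 -0.0007] [0.2612 0.1332 0.2615 0.1319] [np.float64(-3.0070887517111267), np.float64(-3.012276230887176)]
heel toe red yel [[ 0.6551  0.0096]
 [ 0.5116 -0.0136]
 [ 0.5038  0.0123]
 [ 0.5964 -0.0227]]
side board [[ 0.4164  0.0585]
 [ 0.6994  0.0972]
 [ 0.7223 -0.0644]
 [ 0.4394 -0.1025]] [ 0.5693 -0.0028]
side sheet [[ 0.4332  0.0449]
 [ 0.6918  0.0819]
 [ 0.709  -0.0511]
 [ 0.4514 -0.0863]] [ 0.5714 -0.0027] [np.float64(-2.999356170959424), np.float64(-3.005864643271018)]
heel toe red yel [[ 0.6523  0.0106]
 [ 0.5092 -0.013 ]
 [ 0.5014  0.0123]
 [ 0.5937 -0.0224]]
blk [[ 0.3733 -0.3367]
 [ 0.5302 -0.3016]
 [ 0.5398 -0.3564]
 [ 0.3857 -0.3895]] [ 0.4572 -0.3461] [0.1608 0.0556 0.1576 0.0542] [np.float64(-2.921794249931201), np.float64(-2.930231191629393)]
cap side [[ 0.4568 -0.3453  0.113 ]] [[ 0.4589 -0.3452  0.04  ]]
cap scene [[ 0.4616 -0.3442  0.113 ]]
[[ 0.5451 -0.3528  0.04  ]
 [ 0.5324 -0.2979  0.04  ]
 [ 0.3776 -0.3339  0.04  ]] [np.float64(-2.9131324888542)] [ 0.4613 -0.3434  0.04  ]
```

```bash
python3 - <<'E'
from h import *
S,C=[camera_params(n) for n in("side","scene")]
print(ray(S,un([(403,552)],6,(325,285)),0),ray(C,un([(128,292)],8,(215,100)),0))
print(ray(S,un([(440,405)],6,(325,285)),.108),ray(C,un([(80,118)],8,(215,100)),.108))
E
```

```text
[[ 0.44882139 -0.43767162  0.        ]] [[ 0.45082646 -0.4383984   0.        ]]
[[ 0.44759673 -0.43870331  0.108     ]] [[ 0.45260475 -0.43686658  0.108     ]]
```

>>> {"method": "carry_out", "body": {"motion": "0 -43 -27 0 0;0 -43 -27 0 0;0 -43 -27 0 0;0 -43 -27 0 0;0 -43 -27 0 0;0 -43 -27 0 0;0 -43 -27 0 0;0 -44 -27 0 0"}}

```text
clock: 1.15
tcp_pos: [0.4579, -0.3461, 0.2312]
orientation: [-2.221, -2.222, -0.0]
contact_force: [0.8, -0.5, 0.4]
grip_width: 0.0855
```

>>> {"method": "carry_out", "body": {"motion": "0 0 0 0 0.169;0 0 0 0 0.169;0 0 0 0 0.169;0 0 0 0 0.169;0 0 0 0 0.169;0 0 0 0 0.169;0 0 0 0 0.169;0 0 0 0 0.167"}}

```text
clock: 2.15
tcp_pos: [0.4588, -0.3448, 0.231]
orientation: [-3.123, -0.338, 0.001]
contact_force: [0.4, 0.3, -0.4]
grip_width: 0.0857
```

```bash
python3 - <<'E'
from h import *
o=r.get_obs();print(o['clock'],o['tcp_pos'],R.from_rotvec(o['orientation']).as_matrix().round(3),o['contact_force'])
p=camera_params("wrist");print(p)
f=grab_frame("wrist");cv2.imwrite("pics/w1.png",f[:,:,::-1])
E
```

```text
2.15 [ 0.45881406 -0.34481349  0.23103518] [[ 0.977  0.214 -0.   ]
 [ 0.214 -0.977  0.   ]
 [-0.    -0.    -1.   ]] [ 0.37267018  0.29757392 -0.41374864]
{'fx': 277.65342760607894, 'fy': 277.65342760607894, 'cx': 321.44242375355407, 'cy': 203.95615426729572, 'eye': array([ 0.53806081, -0.32747278,  0.37343988]), 'attitude': array([ 2.24277207, -1.80669593, -0.29135815])}
```

View pics/w1.png

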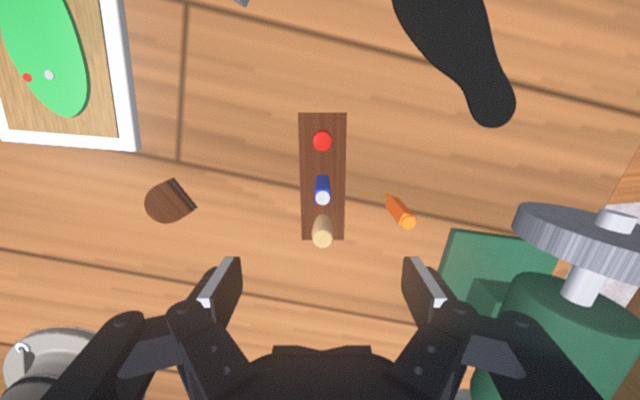

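```bash
python3 - <<'E'
from h import *
f=cv2.imread("pics/w1.png")[100:260,270:370];cv2.imwrite("pics/w1c.png",cv2.resize(f,None,fx=5,fy=5,interpolation=cv2.INTER_CUBIC)[:600*2])
f=cv2.imread("pics/w1.png")[100:220,270:390];cv2.imwrite("pics/w1c.png",cv2.resize(f,None,fx=5,fy=5,interpolation=cv2.INTER_CUBIC))
C=camera_params("scene");S=camera_params("side")
for z in(.1,.15,.2):print(ray(C,[(175,92)],z))
for z in (.1,.15,.2): print(ray(S,[(470,395)],z))
E
```

```text
[[ 0.44718515 -0.66006493  0.1       ]]
[[ 0.48200731 -0.61018926  0.15      ]]
[[ 0.51682947 -0.5603136   0.2       ]]
[[ 0.50382825 -0.56824805  0.1       ]]
[[ 0.47965772 -0.57668643  0.15      ]]
[[ 0.45548719 -0.58512482  0.2       ]]
```

View pics/w1c.png

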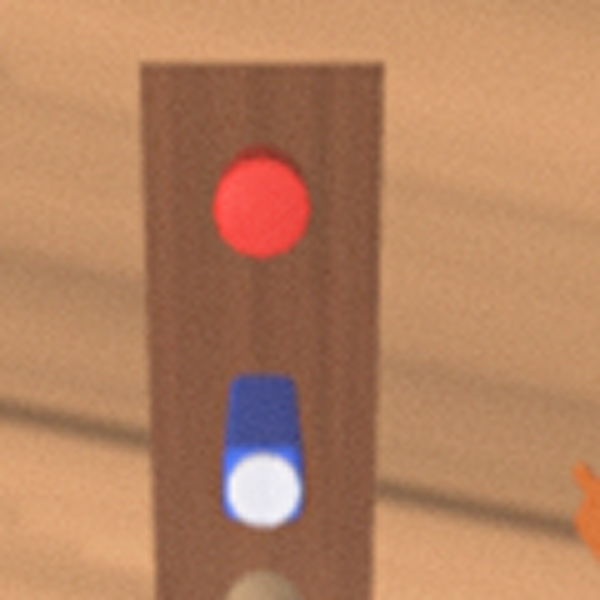

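```bash
python3 - <<'E'
from h import *
p=camera_params("wrist");o=r.get_obs()
M=R.from_rotvec(o['orientation']).as_matrix()
X=ray(p,un([(264,489)],5,(270,100)),.113)[0]
e=ray(p,un([(141,64),(384,64),(155,580),(374,580)],5,(270,100)),.04)
print(X,(M.T@(X-o['tcp_pos']))*1e3, (e-o['tcp_pos'])@M*1e3)
E
```

```text
[ 0.4606493  -0.34536387  0.113     ] [  1.64239315   0.99458571 118.03512808] [[ 80.77080486 -26.8325466  191.01756883]
 [ 80.72176206  28.6123138  190.99341823]
 [-45.01091313 -26.64944829 191.06470218]
 [-45.03747056  29.53247189 191.04022185]]
```

>>> {"method": "carry_out", "body": {"motion": "0 1.2 1 22.5 0;0 0 0 22.5 0;0 0 0 22.5 0;0 0 0 22.5 0;0 0 0 22.5 0;0 0 0 22.5 0;0 0 0 22.5 0;0 0 0 22.5 0"}}

```text
clock: 3.2
tcp_pos: [0.4604, -0.3455, 0.0504]
orientation: [-3.122, -0.351, 0.0]
contact_force: [0.4, -0.3, -0.4]
grip_width: 0.0854
```

>>> {"method": "carry_out", "body": {"motion": "0.5 0 0 0 0;1 0 0 0 0;1 0 0 0 0;1 0 0 0 0;1 0 0 0 0;1 0 0 0 0;1 0 0 0 0;1 0 0 0 0", "newtons": 70}}

```text
clock: 4.2
tcp_pos: [0.4609, -0.346, 0.0522]
orientation: [3.122, 0.346, 0.002]
contact_force: [-1.0, 1.5, 5.9]
grip_width: 0.0152
```

>>> {"method": "carry_out", "body": {"motion": "1 0 0 -10 0;1 0 0 -20 0;1 0 0 -30 0;1 0 0 -30 0;1 20 -26 -10 0;1 30 -40 0 0;1 30 -40 0 0;1 30 -40 0 0"}}

```text
clock: 5.2
tcp_pos: [0.5361, -0.1777, 0.1518]
orientation: [3.122, 0.346, 0.001]
contact_force: [1.3, 0.3, -2.2]
grip_width: 0.0149
```

>>> {"method": "carry_out", "body": {"motion": "1 30 -40 0 0;1 30 -38 0 0;1 20 -25 0 0;1 13 -16 0 0;1 0 0 0 0;1 0 0 0 0;1 0 0 0 0;1 0 0 0 0"}}

```text
clock: 6.2
tcp_pos: [0.6001, -0.0439, 0.1514]
orientation: [3.123, 0.343, -0.0]
contact_force: [-0.7, 0.5, -1.2]
grip_width: 0.0149
```

```bash
python3 - <<'E'
from h import *
o=r.get_obs();print(o['clock'],o['tcp_pos'],o['orientation'],o['contact_force'],o['moment'],o['grip_width'])
print(camera_params("wrist"))
f=grab_frame("wrist");cv2.imwrite("pics/w2.png",f[:,:,::-1])
E
```

```text
6.2 [ 0.60010268 -0.04389021  0.15139125] [ 3.12254219e+00  3.43301399e-01 -1.47492276e-04] [-0.72704517  0.48563996 -1.20991122] [ 0.01017117  0.01633575 -0.05098599] 0.014860976042250557
{'fx': 277.65342760607894, 'fy': 277.65342760607894, 'cx': 321.44242375355407, 'cy': 203.95615426729572, 'eye': array([ 0.67921416, -0.02616164,  0.29380052]), 'attitude': array([ 2.24572407, -1.80237494, -0.2897189 ])}
```

View pics/w2.png

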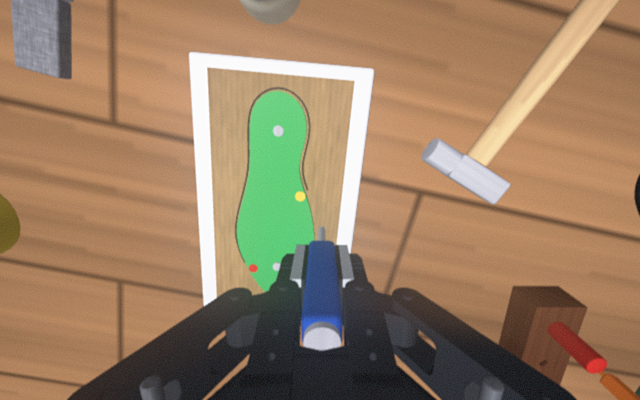

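```bash
python3 - <<'E'
from h import *
f=cv2.imread("pics/w2.png")[45:295,180:380];cv2.imwrite("pics/w2c.png",cv2.resize(f,None,fx=3,fy=3,interpolation=cv2.INTER_CUBIC)[:600])
E
```

```text
(no output)
```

View pics/w2c.png

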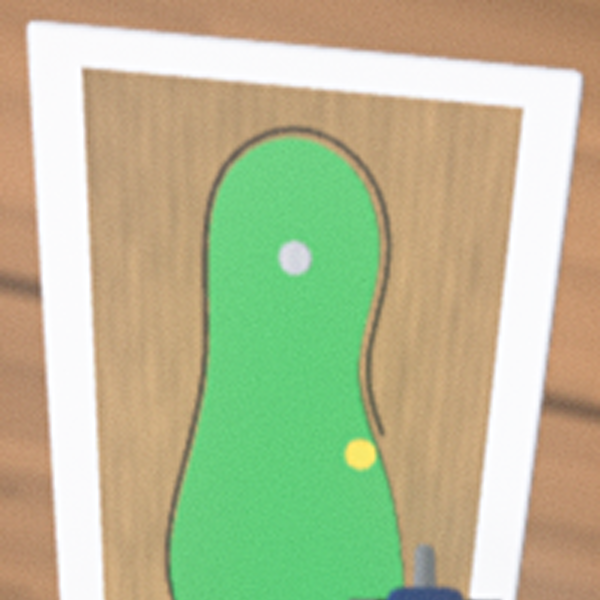

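```bash
cat >> h.py <<'E'
TH=-3.006
Rp=np.array([[np.cos(TH),-np.sin(TH)],[np.sin(TH),np.cos(TH)]])
O=np.array([.5515,-.0045])
topat=lambda X:(np.asarray(X)[...,:2]-O)@Rp*1e3
toworld=lambda P:O+np.asarray(P)/1e3@Rp.T
E
python3 - <<'E'
from h import *
np.set_printoptions(precision=1,suppress=True)
from scipy.interpolate import CubicSpline
p2=camera_params("wrist")
q=un([(294,258),(360,455)],3,(180,45));X=ray(p2,q,.024);print("heel,yel w2",X*1e3,topat(X))
b=ray(p2,un([(82,68),(522,107)],3,(180,45)),.018);print("sheet corners",b*1e3,topat(b), "tip pred px")
# w0
p0=dict(p2);p0['eye']=np.array([0.6755157 , 0.08044954, 0.37282787]);p0['attitude']=np.array([ 2.82431953e+00, -8.07355902e-04, -3.31465985e-03])
b=ray(p0,un([(65,167),(686,78),(720,385),(162,453)],3,(110,85)),.018);print(topat(b))
b=ray(p0,un([(588,259),(258,312),(231,253),(455,332)],3,(110,85)),.024);print("w0 marks",topat(b))
P=np.array([-105,26,-70,22,-35,30,10,41,48,39,76,28,85,10,73,-13,46,-33,10,-42,-30,-37.]).reshape(-1,2)
s=np.r_[0,np.cumsum(np.linalg.norm(np.diff(P,axis=0),axis=1))];cs=CubicSpline(s,P);ss=np.linspace(0,s[-1],800);N=cs(ss)
for n,p in(("wrist0",p0),("w2",p2)):
    im=cv2.imread(f"pics/{n}.png").astype(int);m=((im[...,1]-np.maximum(im[...,0],im[...,2]))>40).astype(np.uint8)
    cts,_=cv2.findContours(m,cv2.RETR_EXTERNAL,cv2.CHAIN_APPROX_NONE);c=max(cts,key=cv2.contourArea)[:,0].astype(float)
    C=topat(ray(p,c,.024))
    for a in (0,.01,.02,.025,.03):
        ca,sa=np.cos(a),np.sin(a);Nr=(N-[-105,0])@np.array([[ca,sa],[-sa,ca]])+[-105,0]
        T=np.gradient(Nr,axis=0);T/=np.linalg.norm(T,axis=1)[:,None];nn=np.c_[-T[:,1],T[:,0]]
        out=[]
        for i in range(60,800,40):
            d=C-Nr[i];t=d@T[i];k=np.abs(t)<2.0
            dd=d[k]@nn[i];dd=dd[np.abs(dd)<12];out.append(dd.mean() if len(dd) else np.nan)
        print(n,a,np.array(out))
    np.save(f"C_{n}.npy",C)
print(N[60::40])
E
```

```text
heel,yel w2 [[654.3  10.7  24. ]
 [595.4 -22.   24. ]] [[-103.9   -1.1]
 [ -41.1   23.3]]
sheet corners [[694.4  82.9  18. ]
 [712.6 -48.7  18. ]] [[-153.4  -67.3]
 [-153.7   65.6]] tip pred px
[[ 106.6  -67. ]
 [-154.5  -66.7]
 [-154.4   66.5]
 [ 107.1   64.9]]
w0 marks [[-104.5   -0. ]
 [  40.9    3.6]
 [  45.1  -23.1]
 [ -42.    24. ]]
wrist0 0 [-0.2 -1.5 -5.6  1.4  0.6 -0.1  0.7  2.4  2.4  1.2  1.1 -0.4 -1.2 -2.4
 -6.6 -3.  -1.7 -1.1 -2. ]
wrist0 0.01 [-0.3 -1.8 -6.2  0.6 -0.4 -1.3 -0.7  1.   1.3 -0.2  0.6  0.6  0.  -1.3
 -6.1 -1.7 -0.7 -0.1 -1.1]
wrist0 0.02 [-0.5 -2.4 -6.1 -0.3 -1.4 -2.4 -2.1 -0.6  0.2 -1.6 -0.1  1.3  1.   0.1
 -7.6 -0.5  0.4  1.  -0.3]
wrist0 0.025 [-0.6 -2.7 -7.2 -0.7 -1.9 -3.  -2.8 -1.5 -0.6 -2.2 -0.4  1.6  1.6  0.7
 -8.9  0.   1.   1.5  0.2]
wrist0 0.03 [ -0.8  -2.9  -6.7  -1.1  -2.4  -3.6  -3.4  -2.2  -1.3  -3.   -0.9   1.9
   2.2   1.2 -10.8   0.6   1.3   2.    0.6]
w2 0 [-0.7 -1.5 -5.1  1.6  1.  -0.6  nan  nan  nan  nan  nan  nan -3.8 -2.7
 -6.4 -2.5 -0.9 -1.2 -1.8]
w2 0.01 [-0.9 -2.1 -6.   0.8 -0.  -1.8  nan  nan  nan  nan  nan  nan -5.4 -1.4
 -2.8 -1.3  0.3 -0.2 -0.9]
w2 0.02 [-1.2 -2.6 -6.6 -0.1 -1.  -2.7  nan  nan  nan  nan  nan  nan -3.9 -0.1
 -8.4 -0.1  1.2  0.9 -0.2]
w2 0.025 [ -1.3  -2.8  -6.3  -0.5  -1.5  -2.5   nan   nan   nan   nan   nan   nan
  -3.2   0.5 -11.3   0.5   1.8   1.3   0.3]
w2 0.03 [ -1.5  -3.   -5.8  -0.9  -2.   -3.1   nan   nan   nan   nan   nan   nan
  -2.    1.1 -10.6   1.1   2.4   1.9   0.7]
[[-79.4  21.5]
 [-62.5  23. ]
 [-45.8  26.9]
 [-29.1  31.8]
 [-12.5  36.7]
 [  4.2  40.3]
 [ 21.1  41.5]
 [ 38.2  40.4]
 [ 55.6  37.6]
 [ 71.6  31.4]
 [ 83.1  18.2]
 [ 83.3   1.7]
 [ 73.  -13. ]
 [ 59.9 -24.6]
 [ 45.4 -33.3]
 [ 29.3 -39. ]
 [ 12.2 -41.8]
 [ -5.3 -41.9]
 [-22.3 -39.2]]
```

```bash
cat > path.py <<'E'
from h import *
from scipy.interpolate import CubicSpline, UnivariateSpline
P=np.array([-105,26,-70,22,-35,30,10,41,48,39,76,28,85,10,73,-13,46,-33,10,-42,-30,-37.]).reshape(-1,2)
s=np.r_[0,np.cumsum(np.linalg.norm(np.diff(P,axis=0),axis=1))];cs=CubicSpline(s,P);ss=np.linspace(0,s[-1],800);N=cs(ss)
C=np.load("C_wrist0.npy")
a=.011;ca,sa=np.cos(a),np.sin(a);N=(N-[-105,0])@np.array([[ca,sa],[-sa,ca]])+[-105,0]
T=np.gradient(N,axis=0);T/=np.linalg.norm(T,axis=1)[:,None];nn=np.c_[-T[:,1],T[:,0]]
red=np.array([45.1,-23.1]);yel=np.array([-42,24.])
I=[];D=[]
for i in range(20,790,6):
    if min(np.linalg.norm(N[i]-red-[0,-6]),np.linalg.norm(N[i]-yel-[0,6]))<9: continue
    d=C-N[i];k=(np.abs(d@T[i])<2.5)&(np.abs(d@nn[i])<7)
    if k.sum(): I.append(i);D.append((d[k]@nn[i]).mean())
dev=UnivariateSpline(I,D,s=len(I)*.15)(np.arange(800))
E0=N+nn*dev[:,None]                      # edge estimate, pattern mm
T=np.gradient(E0,axis=0);T/=np.linalg.norm(T,axis=1)[:,None];nn=np.c_[-T[:,1],T[:,0]]
A=E0+2.5*nn                              # rod axis path, zero pressure
L=np.r_[0,np.cumsum(np.linalg.norm(np.diff(A,axis=0),axis=1))]
E
python3 - <<'E'
from path import *
np.set_printoptions(precision=1,suppress=True)
o=r.get_obs();print(topat(o['tcp_pos']))
for x in np.arange(60,800,30): print(x,L[x].round(1),A[x],nn[x].round(2),dev[x].round(1))
E
```

```text
[-43.   45.3]
60 26.2 [-79.3  23.6] [0.1 1. ] -0.6
90 38.7 [-66.9  23.4] [-0.1  1. ] -1.9
120 51.2 [-54.6  25.8] [-0.3  1. ] -2.0
150 64.0 [-42.6  30.2] [-0.4  0.9] -0.9
180 77.2 [-30.4  35.1] [-0.3  0.9] 0.2
210 90.5 [-17.5  38.8] [-0.2  1. ] -0.2
240 103.5 [-4.8 41.1] [-0.2  1. ] -1.2
270 116.1 [ 7.6 43.4] [-0.2  1. ] -1.1
300 129.0 [20.4 45. ] [-0.1  1. ] -0.3
330 142.2 [33.6 45.2] [0.1 1. ] 0.3
360 155.6 [46.9 43.9] [0.1 1. ] 0.5
390 169.2 [60.2 41.2] [0.3 1. ] 0.5
420 183.0 [72.9 35.9] [0.5 0.8] 0.5
450 197.5 [83.2 25.8] [0.8 0.6] 0.5
480 212.3 [87.9 12. ] [1. 0.] 0.5
510 226.6 [83.7 -1.5] [ 0.8 -0.5] 0.2
540 240.9 [ 74.7 -12.5] [ 0.7 -0.7] -0.3
570 254.5 [ 64.4 -21.4] [ 0.6 -0.8] -1.0
600 267.4 [ 53.5 -28.3] [ 0.5 -0.9] -1.7
630 280.1 [ 42.  -33.7] [ 0.4 -0.9] -2.1
660 292.8 [ 30.  -38.1] [ 0.3 -0.9] -1.8
690 306.0 [ 17.4 -41.7] [ 0.2 -1. ] -0.8
720 319.6 [  4.  -43.4] [ 0. -1.] -0.1
750 333.0 [ -9.4 -42.5] [-0.1 -1. ] -0.4
780 346.2 [-22.3 -39.7] [-0.3 -1. ] -1.0
```

>>> {"method": "carry_out", "body": {"motion": "1 0 0 20 0;1 0 0 20 0;1 0 0 20 0;1 0 0 15 0;1 0 0 7 0;1 0 0 2 0;1 0 0 2 0;1 0 0 1 0"}}

```text
clock: 7.25
tcp_pos: [0.6009, -0.0427, 0.0648]
orientation: [3.122, 0.346, 0.002]
contact_force: [0.0, -0.2, 2.1]
grip_width: 0.0152
```

```bash
python3 - <<'E'
from h import *
o=r.get_obs();print(o['clock'],o['tcp_pos'],o['orientation'],o['contact_force'],topat(o['tcp_pos']))
M=R.from_rotvec(o['orientation']).as_matrix()
print((M[:2,:2].T@Rp).round(4))  # pattern dir -> tool
E
```

```text
7.25 [ 0.60089749 -0.04267745  0.06483167] [3.12243526e+00 3.46117423e-01 1.66723808e-03] [ 0.02357019 -0.20143129  2.0517305 ] [-43.78335482  44.50446588]
[[-0.9964 -0.0851]
 [-0.0851  0.9964]]
```

>>> {"method": "carry_out", "body": {"motion": "1 0.3 -3 0 0;1 0.3 -3 0 0;1 0.3 -3 0 0;1 0.2 -3 0 0;1 0.1 -1 0 0;1 0.1 -1 0 0;1 0.1 -1 0 0;1 0 0 0 0"}}

```text
clock: 8.25
tcp_pos: [0.599, -0.0294, 0.0647]
orientation: [3.121, 0.344, 0.002]
contact_force: [1.0, -6.2, 3.5]
grip_width: 0.0153
```

```bash
cat > st.py <<'E'
from path import *
np.set_printoptions(precision=2,suppress=True)
o=r.get_obs();M=R.from_rotvec(o['orientation']).as_matrix()
p=topat(o['tcp_pos']);i=np.argmin(np.linalg.norm(A-p,axis=1))
F=o['contact_force'];Fp=F[:2]@Rp
print("t",o['clock'],"z",o['tcp_pos'][2]*1e3,"pat",p,"L",L[i],"gap",(p-A[i])@nn[i],"Fn",Fp@nn[i],"Ft",Fp@T[i],"Fz",F[2],"w",o['grip_width']*1e3,"yaw",2*np.arctan2(o['orientation'][1],o['orientation'][0]),M[:2,2])
E
python3 st.py
```

```text
t 8.25 z 64.65641529800803 pat [-43.73  31.06] L 63.13552820414134 gap 1.2081718023324621 Fn 5.847225575949366 Ft 2.2206991809684467 Fz 3.5396869081409568 w 15.326547242005791 yaw 0.21967719527657179 [ 0. -0.]
```

```bash
cat > nx.py <<'E'
import sys
from path import *
# nx.py dL g1 : from the commanded point on to L+dL, ending at offset g1 from A
Tm=np.array([[-.9964,-.0851],[-.0851,.9964]])
try: c=np.load("c.npy")
except Exception: c=np.array([-43.8,29.5])
i=np.argmin(np.linalg.norm(A-c,axis=1));g0=(c-A[i])@nn[i];l0=L[i]
dL,g1=float(sys.argv[1]),float(sys.argv[2]);rows=[]
for k in range(1,9):
    l=l0+dL*k/8;g=g0+(g1-g0)*k/8
    q=np.array([np.interp(l,L,A[:,j]+g*nn[:,j]) for j in(0,1)])
    d=np.round(Tm@(q-c),1);c=c+Tm.T@d;rows.append("1 %g %g 0 0"%tuple(d))
np.save("c.npy",c);print("cmd end",c.round(1),"L",round(l0+dL,1),"g0",g0.round(2));print(";".join(rows))
E
python3 nx.py 10 -0.3
```

```text
cmd end [-34.5  33.2] L 72.7 g0 -0.21
1 -1.3 0.4 0 0;1 -1.2 0.4 0 0;1 -1.2 0.3 0 0;1 -1.2 0.4 0 0;1 -1.1 0.4 0 0;1 -1.2 0.3 0 0;1 -1.2 0.4 0 0;1 -1.2 0.3 0 0
```

>>> {"method": "carry_out", "body": {"motion": "1 -1.3 0.4 0 0;1 -1.2 0.4 0 0;1 -1.2 0.3 0 0;1 -1.2 0.4 0 0;1 -1.1 0.4 0 0;1 -1.2 0.3 0 0;1 -1.2 0.4 0 0;1 -1.2 0.3 0 0"}}

```text
clock: 9.25
tcp_pos: [0.593, -0.0325, 0.0651]
orientation: [3.122, 0.346, 0.01]
contact_force: [6.6, -2.8, -1.1]
grip_width: 0.0151
```

```bash
python3 st.py; python3 nx.py 10 -0.3
```

```text
t 9.25 z 65.08376778565442 pat [-37.32  33.36] L 70.11599546949725 gap 0.8822255568355998 Fn 5.69682390390358 Ft -4.285306764075189 Fz -1.052044294142364 w 15.087447831873844 yaw 0.22088436929412622 [ 0.01 -0.  ]
cmd end [-25.   36.6] L 82.8 g0 -0.33
1 -1.3 0.4 0 0;1 -1.2 0.3 0 0;1 -1.2 0.4 0 0;1 -1.2 0.3 0 0;1 -1.2 0.3 0 0;1 -1.2 0.3 0 0;1 -1.2 0.3 0 0;1 -1.2 0.3 0 0
```

>>> {"method": "carry_out", "body": {"motion": "1 -1.3 0.4 0.4 0;1 -1.2 0.3 0.4 0;1 -1.2 0.4 0 0;1 -1.2 0.3 0 0;1 -1.2 0.3 0 0;1 -1.2 0.3 0 0;1 -1.2 0.3 0 0;1 -1.2 0.3 0 0"}}

```text
clock: 10.25
tcp_pos: [0.5849, -0.0368, 0.0648]
orientation: [3.122, 0.347, 0.013]
contact_force: [7.1, -1.6, 1.8]
grip_width: 0.0151
```

```bash
python3 st.py; python3 nx.py 10 -0.3
```

```text
t 10.25 z 64.786262863158 pat [-28.68  36.48] L 79.40492107209988 gap 0.7103519480529522 Fn 4.5770592871910445 Ft -5.654130032754937 Fz 1.8028962217975535 w 15.055936735610619 yaw 0.22110592409239974 [0.01 0.  ]
cmd end [-15.5  38.8] L 92.5 g0 -0.27
1 -1 0.2 0 0;1 -1.3 0.2 0 0;1 -1.2 0.2 0 0;1 -1.2 0.2 0 0;1 -1.2 0.2 0 0;1 -1.3 0.1 0 0;1 -1.2 0.2 0 0;1 -1.3 0.1 0 0
```

>>> {"method": "carry_out", "body": {"motion": "1 -1 0.2 0 0;1 -1.3 0.2 0 0;1 -1.2 0.2 0 0;1 -1.2 0.2 0 0;1 -1.2 0.2 0 0;1 -1.3 0.1 0 0;1 -1.2 0.2 0 0;1 -1.3 0.1 0 0", "newtons": 120}}

```text
clock: 11.25
tcp_pos: [0.5761, -0.0405, 0.0649]
orientation: [3.121, 0.346, 0.014]
contact_force: [7.7, -4.0, 1.8]
grip_width: 0.0144
```

```bash
python3 st.py; python3 - <<'E'
from h import *
for n in("side","wrist"):
    f=grab_frame(n);cv2.imwrite(f"pics/{n}3.png",f[:,:,::-1])
f=cv2.imread("pics/side3.png")[130:270,260:400];cv2.imwrite("pics/s3c.png",cv2.resize(f,None,fx=4,fy=4,interpolation=cv2.INTER_CUBIC))
E
python3 nx.py 10 -0.3
```

```text
t 11.25 z 64.89283726062148 pat [-19.47  39.02] L 88.78136867734939 gap 0.6695697388923871 Fn 6.370782913130571 Ft -5.821168632903415 Fz 1.7699629245976378 w 14.424178082053801 yaw 0.22103712423962465 [ 0.01 -0.  ]
cmd end [-5.5 40.7] L 102.7 g0 -0.31
1 -1.4 0.1 0 0;1 -1.3 0.2 0 0;1 -1.2 0.1 0 0;1 -1.3 0.1 0 0;1 -1.2 0.1 0 0;1 -1.2 0.1 0 0;1 -1.3 0.2 0 0;1 -1.2 0.1 0 0
```

View pics/s3c.png

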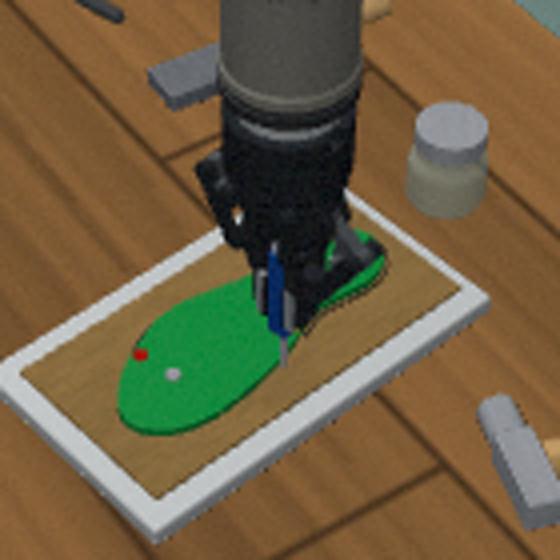

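View pics/wrist3.png

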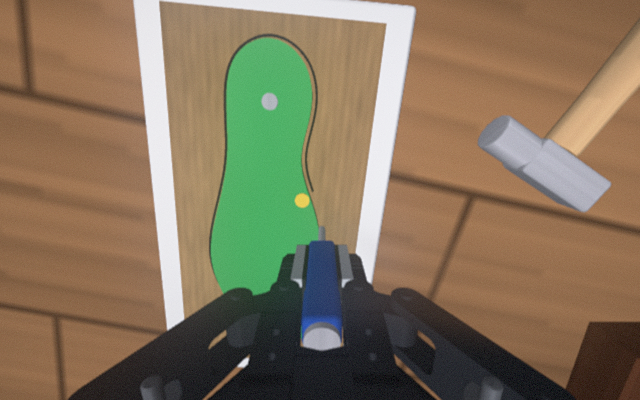

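```bash
python3 - <<'E'
from h import *
S=camera_params("side");o=r.get_obs();p=o['tcp_pos'];print(p)
print(proj(S,[[*p[:2],.018],[p[0]+.005,p[1],.018],[*p[:2],.053],[p[0]+.01,p[1],.018]]),(331,221.5))
W=camera_params("wrist");print(proj(W,[[*p[:2],.020],[*p[:2],.126]]))
f=cv2.imread("pics/wrist3.png")[190:360,270:380];cv2.imwrite("pics/w3c.png",cv2.resize(f,None,fx=4,fy=4,interpolation=cv2.INTER_CUBIC)[:600])
E
```

```text
[ 0.57577053 -0.04070057  0.06486757]
[[331.29170149 220.95976088]
 [332.90890729 220.13445908]
 [331.57733262 211.66346725]
 [334.52110228 219.31171443]] (331, 221.5)
[[321.65047693 229.57254293]
 [322.23744291 342.51083131]]
```

View pics/w3c.png

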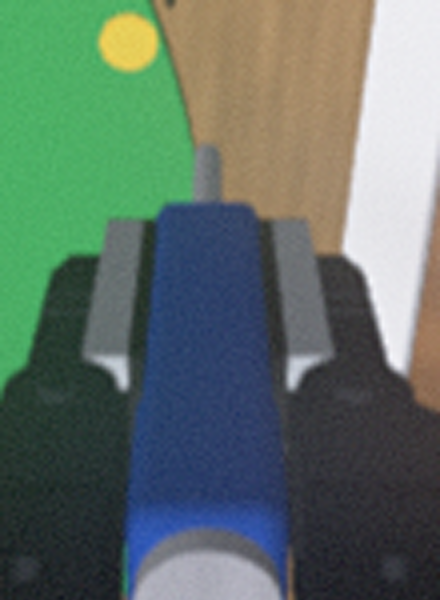

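>>> {"method": "carry_out", "body": {"motion": "1 -1.4 0.1 0 0;1 -1.3 0.2 0 0;1 -1.2 0.1 0 0;1 -1.3 0.1 0 0;1 -1.2 0.1 0 0;1 -1.2 0.1 0 0;1 -1.3 0.2 0 0;1 -1.2 0.1 0 0"}}

```text
clock: 12.35
tcp_pos: [0.5663, -0.0441, 0.0649]
orientation: [3.121, 0.346, 0.013]
contact_force: [7.5, -3.7, 1.2]
grip_width: 0.0145
```

```bash
python3 st.py; python3 nx.py 10 -0.3
```

```text
t 12.35 z 64.87692137015199 pat [-9.29 41.25] L 99.23667171341039 gap 0.9441597147965167 Fn 5.813501191065793 Ft -5.983561072947688 Fz 1.1613695982041021 w 14.488570870605821 yaw 0.22069576235236932 [ 0.01 -0.  ]
cmd end [ 4.3 42.5] L 112.6 g0 -0.27
1 -1.2 0.1 0 0;1 -1.2 0.1 0 0;1 -1.2 0.2 0 0;1 -1.3 0.1 0 0;1 -1.2 0.1 0 0;1 -1.3 0.2 0 0;1 -1.2 0.1 0 0;1 -1.3 0.1 0 0
```

>>> {"method": "carry_out", "body": {"motion": "1 -1.2 0.1 0 0;1 -1.2 0.1 0 0;1 -1.2 0.2 0 0;1 -1.3 0.1 0 0;1 -1.2 0.1 0 0;1 -1.3 0.2 0 0;1 -1.2 0.1 0 0;1 -1.3 0.1 0 0"}}

```text
clock: 13.35
tcp_pos: [0.5568, -0.0472, 0.0648]
orientation: [3.121, 0.346, 0.013]
contact_force: [7.8, -3.9, 3.3]
grip_width: 0.0149
```

```bash
python3 st.py; python3 nx.py 10 -0.3
```

```text
t 13.35 z 64.84941761869365 pat [ 0.51 43.01] L 108.95051433679555 gap 0.8597612690502877 Fn 6.187337683237696 Ft -6.12641165799631 Fz 3.3226797017672913 w 14.897902676917695 yaw 0.22081514114740303 [ 0.01 -0.  ]
cmd end [14.2 44.1] L 122.8 g0 -0.3
1 -1.3 0.1 0 0;1 -1.3 0.1 0 0;1 -1.2 0.1 0 0;1 -1.3 0.1 0 0;1 -1.2 0.1 0 0;1 -1.2 0.1 0 0;1 -1.3 0.1 0 0;1 -1.2 0 0 0
```

>>> {"method": "carry_out", "body": {"motion": "1 -1.3 0.1 0 0;1 -1.3 0.1 0 0;1 -1.2 0.1 0 0;1 -1.3 0.1 0 0;1 -1.2 0.1 0 0;1 -1.2 0.1 0 0;1 -1.3 0.1 0 0;1 -1.2 0 0 0"}}

```text
clock: 14.35
tcp_pos: [0.5468, -0.0494, 0.0647]
orientation: [3.122, 0.347, 0.012]
contact_force: [6.2, -2.9, 1.7]
grip_width: 0.0146
```

```bash
python3 st.py; python3 nx.py 10 -0.3
```

```text
t 14.35 z 64.7399869266655 pat [10.76 43.89] L 119.1300355783486 gap -0.056755101930196 Fn 4.548610632377659 Ft -5.100618738560035 Fz 1.7205530280840176 w 14.611810558583137 yaw 0.22120107380674853 [0.01 0.  ]
cmd end [23.9 44.9] L 132.6 g0 -0.33
1 -1.1 0 0 0;1 -1.2 0.1 0 0;1 -1.3 0 0 0;1 -1.2 0 0 0;1 -1.3 0 0 0;1 -1.2 0 0 0;1 -1.3 -0 0 0;1 -1.2 -0.1 0 0
```

>>> {"method": "carry_out", "body": {"motion": "1 -1.1 -0.1 0 0;1 -1.2 0 0 0;1 -1.3 -0.1 0 0;1 -1.2 -0.1 0 0;1 -1.3 -0.1 0 0;1 -1.2 0 0 0;1 -1.3 0 0 0;1 -1.2 -0.1 0 0"}}

```text
clock: 15.35
tcp_pos: [0.5373, -0.0514, 0.0648]
orientation: [3.122, 0.346, 0.012]
contact_force: [6.6, -3.2, 2.7]
grip_width: 0.0146
```

```bash
python3 st.py; python3 - <<'E'
import numpy as np
np.save("c.npy",np.load("c.npy")+np.array([[-.9964,-.0851],[-.0851,.9964]]).T@[0,-.5])
E
python3 nx.py 10 -0.8
```

```text
t 15.35 z 64.79919656300694 pat [20.39 44.52] L 129.03857405235235 gap -0.5231082039842561 Fn 4.538832540202245 Ft -5.766821317610413 Fz 2.7293203713265908 w 14.585686747480697 yaw 0.2209273715285196 [0.01 0.  ]
cmd end [33.8 44.4] L 142.5 g0 -0.83
1 -1.2 -0.1 0 0;1 -1.2 -0 0 0;1 -1.3 -0.1 0 0;1 -1.2 -0.1 0 0;1 -1.2 -0.1 0 0;1 -1.3 -0.2 0 0;1 -1.2 -0.1 0 0;1 -1.2 -0.2 0 0
```

>>> {"method": "carry_out", "body": {"motion": "1 -1.2 -0.1 0 0;1 -1.2 -0.1 0 0;1 -1.3 -0.1 0 0;1 -1.2 -0.2 0 0;1 -1.2 -0.1 0 0;1 -1.3 -0.2 0 0;1 -1.2 -0.2 0 0;1 -1.2 -0.2 0 0"}}

```text
clock: 16.35
tcp_pos: [0.5282, -0.0534, 0.0649]
orientation: [3.12, 0.345, 0.015]
contact_force: [7.9, -6.3, 0.1]
grip_width: 0.0149
```

```bash
python3 st.py; python3 - <<'E'
import numpy as np
np.save("c.npy",np.load("c.npy")+np.array([[-.9964,-.0851],[-.0851,.9964]]).T@[0,-.3])
E
python3 nx.py 10 -1.1
```

```text
t 16.35 z 64.9126927114913 pat [29.71 45.32] L 138.24439427581518 gap -0.019754603259307904 Fn 7.191429985978161 Ft -7.040115169911316 Fz 0.13580238691204727 w 14.86889650280727 yaw 0.22041944341110686 [ 0.01 -0.  ]
cmd end [43.9 43.2] L 152.7 g0 -1.14
1 -1.4 -0.2 0 0;1 -1.2 -0.2 0 0;1 -1.2 -0.2 0 0;1 -1.2 -0.2 0 0;1 -1.2 -0.2 0 0;1 -1.3 -0.2 0 0;1 -1.2 -0.3 0 0;1 -1.2 -0.2 0 0
```

>>> {"method": "carry_out", "body": {"motion": "1 -1.4 -0.2 0.3 0;1 -1.2 -0.2 0 0;1 -1.2 -0.2 0 0;1 -1.2 -0.2 0 0;1 -1.2 -0.2 0 0;1 -1.3 -0.2 0 0;1 -1.2 -0.2 0 0;1 -1.2 -0.2 0 0"}}

```text
clock: 17.35
tcp_pos: [0.5183, -0.0549, 0.0647]
orientation: [3.119, 0.344, 0.015]
contact_force: [8.7, -7.5, 1.3]
grip_width: 0.0145
```

```bash
python3 st.py; python3 - <<'E'
import numpy as np
np.save("c.npy",np.load("c.npy")+np.array([[-.9964,-.0851],[-.0851,.9964]]).T@[0,.1])
E
python3 nx.py 10 -1
```

```text
t 17.35 z 64.70110372101824 pat [39.72 45.4 ] L 148.44023044004788 gap 0.6557314983428577 Fn 7.8046449081573614 Ft -8.42428403776288 Fz 1.3395926103855165 w 14.484704038581475 yaw 0.21976247770114468 [ 0.01 -0.  ]
cmd end [53.5 41.7] L 162.4 g0 -0.96
1 -1 -0.2 0 0;1 -1.2 -0.3 0 0;1 -1.2 -0.3 0 0;1 -1.3 -0.3 0 0;1 -1.2 -0.3 0 0;1 -1.2 -0.3 0 0;1 -1.2 -0.3 0 0;1 -1.2 -0.4 0 0
```

>>> {"method": "carry_out", "body": {"motion": "1 -1 -0.1 0 0;1 -1.2 -0.2 0 0;1 -1.2 -0.2 0 0;1 -1.3 -0.2 0 0;1 -1.2 -0.2 0 0;1 -1.2 -0.3 0 0;1 -1.2 -0.3 0 0;1 -1.2 -0.4 0 0"}}

```text
clock: 18.35
tcp_pos: [0.5083, -0.0547, 0.0647]
orientation: [3.12, 0.345, 0.014]
contact_force: [6.8, -6.9, 3.7]
grip_width: 0.0143
```

```bash
python3 st.py; python3 - <<'E'
import numpy as np
np.save("c.npy",np.load("c.npy")+np.array([[-.9964,-.0851],[-.0851,.9964]]).T@[0,.5])
E
python3 nx.py 10 -0.6
```

```text
t 18.35 z 64.71516224741876 pat [49.58 43.92] L 158.26270135201145 gap 0.46874700879885783 Fn 6.780536083208717 Ft -6.9598557355176585 Fz 3.710584760353679 w 14.286635881923479 yaw 0.2199468979545296 [ 0.01 -0.  ]
cmd end [63.  39.7] L 172.3 g0 -0.53
1 -1.2 -0.3 0 0;1 -1.1 -0.4 0 0;1 -1.2 -0.4 0 0;1 -1.2 -0.4 0 0;1 -1.2 -0.4 0 0;1 -1.1 -0.5 0 0;1 -1.2 -0.4 0 0;1 -1.1 -0.5 0 0
```

>>> {"method": "carry_out", "body": {"motion": "1 -1.2 -0.3 0 0;1 -1.1 -0.4 0 0;1 -1.2 -0.4 0 0;1 -1.2 -0.4 0 0;1 -1.2 -0.4 0 0;1 -1.1 -0.5 0 0;1 -1.2 -0.4 0 0;1 -1.1 -0.5 0 0"}}

```text
clock: 19.35
tcp_pos: [0.4989, -0.0542, 0.0648]
orientation: [3.119, 0.344, 0.015]
contact_force: [7.7, -9.0, 2.9]
grip_width: 0.0146
```

```bash
python3 st.py; python3 nx.py 9 -0.6
```

```text
t 19.35 z 64.754260121602 pat [58.83 42.18] L 167.79782334135814 gap 0.5895802685248553 Fn 8.10028255188793 Ft -8.664812187060534 Fz 2.888433108505602 w 14.565991698235647 yaw 0.21942962974280697 [ 0.01 -0.  ]
cmd end [71.2 36.1] L 181.4 g0 -0.59
1 -1.1 -0.5 0 0;1 -1 -0.4 0 0;1 -1 -0.5 0 0;1 -1 -0.6 0 0;1 -0.9 -0.5 0 0;1 -1 -0.6 0 0;1 -0.9 -0.5 0 0;1 -0.9 -0.7 0 0
```

>>> {"method": "carry_out", "body": {"motion": "1 -1.1 -0.4 0 0;1 -1 -0.3 0 0;1 -1 -0.5 0 0;1 -1 -0.5 0 0;1 -0.9 -0.5 0 0;1 -1 -0.6 0 0;1 -0.9 -0.5 0 0;1 -0.9 -0.7 0 0"}}

```text
clock: 20.35
tcp_pos: [0.4901, -0.0524, 0.0647]
orientation: [3.119, 0.343, 0.014]
contact_force: [5.8, -8.5, 4.4]
grip_width: 0.0145
```

```bash
python3 st.py; python3 - <<'E'
import numpy as np
np.save("c.npy",np.load("c.npy")+np.array([[-.9964,-.0851],[-.0851,.9964]]).T@[0,.3])
E
python3 nx.py 8 -0.4
```

```text
t 20.35 z 64.7165020776904 pat [67.27 39.2 ] L 176.49323307565518 gap 0.41272258908016723 Fn 6.662514724642255 Ft -7.871209777612723 Fz 4.416737834261228 w 14.486050544800069 yaw 0.2190915907140838 [ 0.01 -0.  ]
cmd end [77.5 31.8] L 189.1 g0 -0.41
1 -0.7 -0.5 0 0;1 -0.8 -0.6 0 0;1 -0.8 -0.6 0 0;1 -0.8 -0.6 0 0;1 -0.7 -0.7 0 0;1 -0.8 -0.7 0 0;1 -0.7 -0.7 0 0;1 -0.7 -0.7 0 0
```

>>> {"method": "carry_out", "body": {"motion": "1 -0.7 -0.5 0 0;1 -0.8 -0.6 0 0;1 -0.8 -0.6 0 0;1 -0.8 -0.6 0 0;1 -0.7 -0.7 0 0;1 -0.8 -0.7 0 0;1 -0.7 -0.7 0 0;1 -0.7 -0.7 0 0"}}

```text
clock: 21.35
tcp_pos: [0.4822, -0.0486, 0.0646]
orientation: [3.12, 0.343, 0.011]
contact_force: [3.2, -7.3, 7.3]
grip_width: 0.0146
```

```bash
python3 st.py; python3 nx.py 8 -0.4
```

```text
t 21.35 z 64.55084124790191 pat [74.67 34.28] L 185.32255572943825 gap -0.30166494472319705 Fn 4.913900229364322 Ft -6.244929111204832 Fz 7.323989857807436 w 14.566975512086573 yaw 0.21892579844866322 [ 0.01 -0.  ]
cmd end [82.7 25.8] L 197.2 g0 -0.39
1 -0.6 -0.7 0 0;1 -0.7 -0.8 0 0;1 -0.6 -0.8 0 0;1 -0.6 -0.7 0 0;1 -0.6 -0.9 0 0;1 -0.5 -0.8 0 0;1 -0.5 -0.8 0 0;1 -0.5 -0.9 0 0
```

>>> {"method": "carry_out", "body": {"motion": "1 -0.5 -0.8 -0.4 0;1 -0.6 -0.9 -0.3 0;1 -0.5 -0.8 0 0;1 -0.6 -0.7 0 0;1 -0.6 -0.9 0 0;1 -0.5 -0.8 0 0;1 -0.5 -0.8 0 0;1 -0.5 -0.9 0 0"}}

```text
clock: 22.35
tcp_pos: [0.4749, -0.0435, 0.0646]
orientation: [3.12, 0.343, 0.006]
contact_force: [3.3, -11.7, 4.1]
grip_width: 0.0143
```

```bash
python3 st.py; python3 - <<'E'
import numpy as np
np.save("c.npy",np.load("c.npy")+np.array([[-.9964,-.0851],[-.0851,.9964]]).T@[.3,-.2])
E
python3 nx.py 8 -0.7
```

```text
t 22.35 z 64.62948606275567 pat [81.2  28.29] L 194.54290665404022 gap -0.16031596815111046 Fn 6.158901899300195 Ft -10.494924520110995 Fz 4.10689445746066 w 14.332227529895013 yaw 0.21870585625059363 [ 0. -0.]
cmd end [85.9 18.9] L 205.0 g0 -0.79
1 -0.4 -0.7 0 0;1 -0.4 -0.9 0 0;1 -0.5 -0.8 0 0;1 -0.4 -0.9 0 0;1 -0.3 -0.9 0 0;1 -0.4 -1 0 0;1 -0.3 -0.9 0 0;1 -0.2 -0.9 0 0
```

```bash
python3 - <<'E'
import numpy as np
# undo the unused plan
Tm=np.array([[-.9964,-.0851],[-.0851,.9964]])
c=np.load("c.npy");rows=[(-.4,-.7),(-.4,-.9),(-.5,-.8),(-.4,-.9),(-.3,-.9),(-.4,-1),(-.3,-.9),(-.2,-.9)]
c=c-Tm.T@np.sum(rows,axis=0);print(c);np.save("c.npy",c)
E
python3 nx.py 6 0.2
```

```text
[82.39102 25.6241 ]
cmd end [86. 21.] L 203.0 g0 -0.79
1 -0.4 -0.4 0 0;1 -0.4 -0.6 0 0;1 -0.5 -0.6 0 0;1 -0.4 -0.7 0 0;1 -0.4 -0.6 0 0;1 -0.4 -0.6 0 0;1 -0.4 -0.7 0 0;1 -0.3 -0.7 0 0
```

>>> {"method": "carry_out", "body": {"motion": "1 -0.4 -0.4 0 0;1 -0.4 -0.6 0 0;1 -0.5 -0.6 0 0;1 -0.4 -0.7 0 0;1 -0.4 -0.6 0 0;1 -0.4 -0.6 0 0;1 -0.4 -0.7 0 0;1 -0.3 -0.7 0 0"}}

```text
clock: 23.35
tcp_pos: [0.4701, -0.0385, 0.0645]
orientation: [3.121, 0.344, 0.004]
contact_force: [1.7, -8.8, 6.4]
grip_width: 0.0142
```

```bash
python3 st.py; python3 nx.py 7 0.2
```

```text
t 23.35 z 64.53271589056645 pat [85.29 22.69] L 201.47344525322677 gap 0.22728830877207123 Fn 3.505951771136807 Ft -8.304364658834446 Fz 6.362465974712419 w 14.163082428938667 yaw 0.2192984132136868 [ 0. -0.]
cmd end [87.9 14.3] L 210.0 g0 0.16
1 -0.2 -0.8 0 0;1 -0.3 -0.8 0 0;1 -0.2 -0.9 0 0;1 -0.2 -0.8 0 0;1 -0.2 -0.9 0 0;1 -0.1 -0.9 0 0;1 -0.1 -0.8 0 0;1 -0 -0.9 0 0
```

```bash
python3 - <<'E'
from h import *
f=grab_frame("side");cv2.imwrite("pics/side4.png",f[:,:,::-1])
f=f[190:260,260:350,::-1];cv2.imwrite("pics/s4c.png",cv2.resize(f,None,fx=8,fy=8,interpolation=cv2.INTER_CUBIC))
p=r.get_obs()['tcp_pos'];print((proj(camera_params("side"),[[*p[:2],.018]])-[260,190])*8)
E
```

```text
[[282.8962985  387.55820149]]
```

View pics/s4c.png

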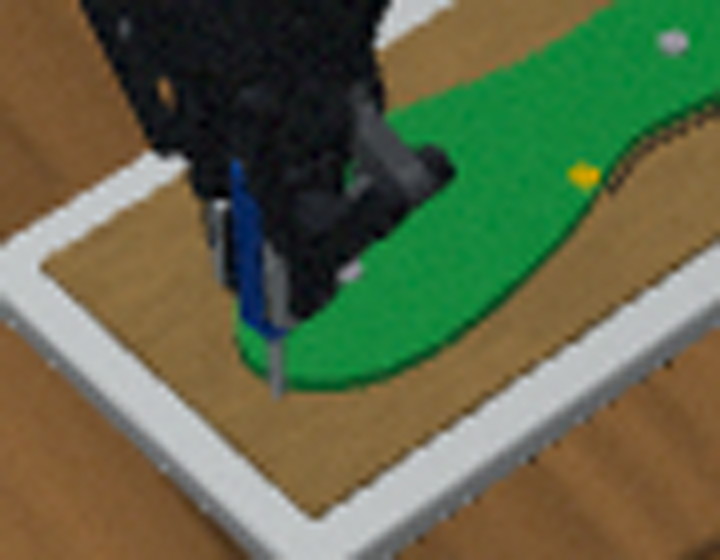

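>>> {"method": "carry_out", "body": {"motion": "1 -0.2 -0.8 -0.2 0;1 -0.3 -0.8 -0.2 0;1 -0.2 -0.9 0 0;1 -0.2 -0.8 0 0;1 -0.1 -0.9 0 0;1 0 -0.9 0 0;1 0 -0.8 0 0;1 0 -0.9 0 0"}}

```text
clock: 24.4
tcp_pos: [0.4665, -0.0316, 0.0645]
orientation: [3.122, 0.344, 0.001]
contact_force: [0.5, -6.6, 6.0]
grip_width: 0.0152
```

```bash
python3 st.py; python3 - <<'E'
import numpy as np
np.save("c.npy",np.load("c.npy")+np.array([[-.9964,-.0851],[-.0851,.9964]]).T@[.3,0])
E
python3 nx.py 7 -0.3
```

```text
t 24.4 z 64.54814927591082 pat [87.9  15.36] L 208.85206246263246 gap 0.3479050897908586 Fn 1.550667520878767 Ft -6.425776947349103 Fz 6.030002735607929 w 15.237806674180082 yaw 0.2197124798552665 [ 0. -0.]
cmd end [87.1  7.6] L 216.8 g0 -0.13
1 0 -0.8 0 0;1 0 -0.8 0 0;1 0.1 -0.9 0 0;1 0.1 -0.9 0 0;1 0.2 -0.8 0 0;1 0.1 -0.9 0 0;1 0.3 -0.8 0 0;1 0.2 -0.8 0 0
```

>>> {"method": "carry_out", "body": {"motion": "1 0.4 -0.8 -0.2 0;1 0.3 -0.8 -0.2 0;1 0.3 -0.9 0 0;1 0.2 -0.9 0 0;1 0.3 -0.8 0 0;1 0.2 -0.9 0 0;1 0.3 -0.8 0 0;1 0.2 -0.8 0 0"}}

```text
clock: 25.4
tcp_pos: [0.4659, -0.0243, 0.0646]
orientation: [3.122, 0.345, -0.003]
contact_force: [-2.1, -5.6, 5.4]
grip_width: 0.0149
```

```bash
python3 st.py; python3 - <<'E'
import numpy as np
np.save("c.npy",np.load("c.npy")+np.array([[-.9964,-.0851],[-.0851,.9964]]).T@[1.2,0])
E
python3 nx.py 7 -1.5
```

```text
t 25.4 z 64.57570474060192 pat [87.47  8.04] L 216.1424923173 gap -0.07826628960417459 Fn 1.8517947472244995 Ft -5.676026365847478 Fz 5.423802861055185 w 14.935831707771376 yaw 0.21991692353366166 [-0. -0.]
cmd end [83.7  1.3] L 224.1 g0 -1.45
1 0.2 -0.7 0 0;1 0.3 -0.8 0 0;1 0.4 -0.7 0 0;1 0.3 -0.8 0 0;1 0.4 -0.7 0 0;1 0.4 -0.8 0 0;1 0.4 -0.7 0 0;1 0.4 -0.7 0 0
```

>>> {"method": "carry_out", "body": {"motion": "1 0.5 -0.7 -0.2 0;1 0.5 -0.8 -0.2 0;1 0.5 -0.7 0 0;1 0.4 -0.8 0 0;1 0.5 -0.7 0 0;1 0.5 -0.8 0 0;1 0.4 -0.7 0 0;1 0.4 -0.7 0 0"}}

```text
clock: 26.4
tcp_pos: [0.4679, -0.0168, 0.0647]
orientation: [-3.122, -0.346, 0.004]
contact_force: [-4.5, -1.9, 3.4]
grip_width: 0.0145
```

```bash
python3 st.py; python3 - <<'E'
import numpy as np
np.save("c.npy",np.load("c.npy")+np.array([[-.9964,-.0851],[-.0851,.9964]]).T@[.9,0])
E
python3 nx.py 7 -2.3
```

```text
t 26.4 z 64.70666894654157 pat [84.47  0.85] L 224.2279261396526 gap -0.5275378225692893 Fn 3.5779861400208346 Ft -3.309539612779388 Fz 3.3876339068889942 w 14.45173567616604 yaw -6.062326241126761 [-0.  0.]
cmd end [79.  -4.3] L 231.7 g0 -2.23
1 0.5 -0.8 0 0;1 0.5 -0.6 0 0;1 0.5 -0.7 0 0;1 0.5 -0.6 0 0;1 0.5 -0.7 0 0;1 0.6 -0.6 0 0;1 0.5 -0.6 0 0;1 0.6 -0.6 0 0
```

>>> {"method": "carry_out", "body": {"motion": "1 0.5 -0.8 0 0;1 0.5 -0.6 0 0;1 0.5 -0.7 0 0;1 0.5 -0.6 0 0;1 0.5 -0.7 0 0;1 0.6 -0.6 0 0;1 0.5 -0.6 0 0;1 0.6 -0.6 0 0"}}

```text
clock: 27.4
tcp_pos: [0.4707, -0.0108, 0.0647]
orientation: [-3.122, -0.346, 0.005]
contact_force: [-5.2, -3.5, 3.3]
grip_width: 0.0146
```

```bash
python3 st.py; python3 nx.py 7 -2.2
```

```text
t 27.4 z 64.66615137443567 pat [80.94 -4.64] L 230.91284227300824 gap -0.56453201851325 Fn 2.8388646399380137 Ft -5.563288386636504 Fz 3.328590362097668 w 14.646975453100222 yaw -6.062352235680991 [-0. -0.]
cmd end [74.6 -9.6] L 238.9 g0 -2.31
1 0.7 -0.8 0 0;1 0.6 -0.6 0 0;1 0.6 -0.6 0 0;1 0.6 -0.6 0 0;1 0.6 -0.6 0 0;1 0.6 -0.5 0 0;1 0.6 -0.6 0 0;1 0.6 -0.6 0 0
```

>>> {"method": "carry_out", "body": {"motion": "1 0.8 -0.7 0 0;1 0.7 -0.5 0 0;1 0.7 -0.5 0 0;1 0.7 -0.6 0 0;1 0.6 -0.6 0 0;1 0.6 -0.5 0 0;1 0.6 -0.6 0 0;1 0.6 -0.6 0 0"}}

```text
clock: 28.4
tcp_pos: [0.474, -0.0057, 0.0646]
orientation: [-3.122, -0.346, 0.008]
contact_force: [-6.9, -5.7, 7.0]
grip_width: 0.0145
```

```bash
python3 st.py; python3 - <<'E'
import numpy as np
np.save("c.npy",np.load("c.npy")+np.array([[-.9964,-.0851],[-.0851,.9964]]).T@[.4,.3])
E
python3 nx.py 8 -2.7
```

```text
t 28.4 z 64.57603330618129 pat [76.9  -9.28] L 237.1278991564053 gap -0.6676438298340608 Fn 2.4041092155540866 Ft -8.613822650328137 Fz 6.996841129346676 w 14.486649597498547 yaw -6.062603348810646 [-0. -0.]
cmd end [ 68.5 -14.7] L 247.0 g0 -2.66
1 0.8 -0.7 0 0;1 0.7 -0.6 0 0;1 0.8 -0.6 0 0;1 0.7 -0.6 0 0;1 0.8 -0.6 0 0;1 0.8 -0.6 0 0;1 0.8 -0.6 0 0;1 0.7 -0.6 0 0
```

>>> {"method": "carry_out", "body": {"motion": "1 0.8 -0.7 -0.3 0;1 0.7 -0.6 -0.3 0;1 0.8 -0.6 0 0;1 0.7 -0.6 0 0;1 0.8 -0.6 0 0;1 0.8 -0.6 0 0;1 0.8 -0.6 0 0;1 0.7 -0.6 0 0"}}

```text
clock: 29.4
tcp_pos: [0.4796, 0.0018, 0.0651]
orientation: [-3.121, -0.347, 0.005]
contact_force: [-6.4, -0.1, -0.0]
grip_width: 0.0139
```

```bash
python3 st.py;python3 nx.py 8 -2.9
python3 - <<'E'
from h import *
f=grab_frame("side");cv2.imwrite("pics/side5.png",f[:,:,::-1])
f=f[190:260,260:350,::-1];cv2.imwrite("pics/s5c.png",cv2.resize(f,None,fx=8,fy=8,interpolation=cv2.INTER_CUBIC))
p=r.get_obs()['tcp_pos'];print((proj(camera_params("side"),[[*p[:2],.018]])-[260,190])*8)
E
```

```text
t 29.4 z 65.0676474542967 pat [ 70.34 -15.95] L 246.42275088295943 gap -0.4716684013033446 Fn 4.8070908709739495 Ft -4.23368645906304 Fz -0.0012547875877206294 w 13.906175350135051 yaw -6.0615922183289 [-0.  0.]
cmd end [ 62.3 -19.2] L 254.9 g0 -2.64
1 0.7 -0.5 0 0;1 0.8 -0.5 0 0;1 0.8 -0.5 0 0;1 0.9 -0.6 0 0;1 0.8 -0.5 0 0;1 0.8 -0.5 0 0;1 0.8 -0.5 0 0;1 0.9 -0.4 0 0
[[240.99973162 290.7612124 ]]
```

View pics/s5c.png

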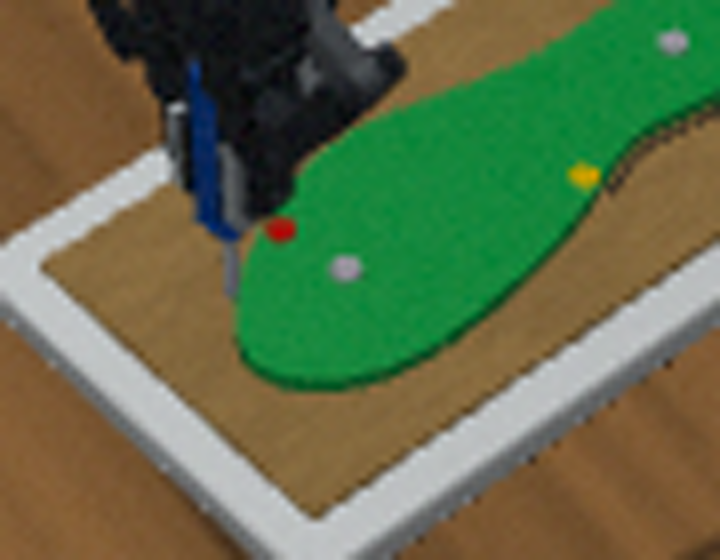

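>>> {"method": "carry_out", "body": {"motion": "1 0.7 -0.5 0.3 0;1 0.8 -0.5 0 0;1 0.8 -0.5 0 0;1 0.9 -0.6 0 0;1 0.8 -0.5 0 0;1 0.8 -0.5 0 0;1 0.8 -0.5 0 0;1 0.9 -0.4 0 0"}}

```text
clock: 30.45
tcp_pos: [0.4861, 0.007, 0.0652]
orientation: [-3.121, -0.347, 0.002]
contact_force: [-6.0, 1.2, 1.8]
grip_width: 0.0147
```

```bash
python3 st.py;python3 nx.py 8 -2.9
```

```text
t 30.45 z 65.20246622677388 pat [ 63.27 -20.26] L 254.90638554479463 gap -1.5724364263885688 Fn 5.01952367934223 Ft -3.4726392343211954 Fz 1.7984277023935327 w 14.721677828383744 yaw -6.061657273759509 [-0.  0.]
cmd end [ 55.9 -23.6] L 262.9 g0 -2.94
1 0.9 -0.5 0 0;1 0.8 -0.5 0 0;1 0.8 -0.5 0 0;1 0.9 -0.5 0 0;1 0.8 -0.4 0 0;1 0.9 -0.5 0 0;1 0.8 -0.4 0 0;1 0.9 -0.5 0 0
```

>>> {"method": "carry_out", "body": {"motion": "1 0.9 -0.5 0 0;1 0.9 -0.4 0 0;1 0.8 -0.5 0 0;1 0.9 -0.4 0 0;1 0.9 -0.4 0 0;1 0.9 -0.4 0 0;1 0.8 -0.4 0 0;1 0.9 -0.5 0 0"}}

```text
clock: 31.45
tcp_pos: [0.4901, 0.0112, 0.0647]
orientation: [-3.122, -0.346, 0.009]
contact_force: [-8.6, -0.4, 2.7]
grip_width: 0.0145
```

```bash
python3 st.py; python3 - <<'E'
import numpy as np
np.save("c.npy",np.load("c.npy")+np.array([[-.9964,-.0851],[-.0851,.9964]]).T@[.2,.3])
E
python3 nx.py 8 -3.3
```

```text
t 31.45 z 64.73911771127989 pat [ 58.73 -23.84] L 260.5638147811576 gap -1.1922035906642174 Fn 5.2624595558083 Ft -6.804718374146925 Fz 2.710859536446478 w 14.508295077320774 yaw -6.062291140459834 [-0.01 -0.  ]
cmd end [ 48.8 -27.1] L 271.1 g0 -3.25
1 1 -0.5 0 0;1 0.9 -0.4 0 0;1 0.9 -0.4 0 0;1 0.9 -0.4 0 0;1 0.9 -0.4 0 0;1 0.8 -0.3 0 0;1 0.9 -0.4 0 0;1 0.9 -0.4 0 0
```

>>> {"method": "carry_out", "body": {"motion": "1 1 -0.5 0 0;1 0.9 -0.4 0 0;1 0.9 -0.4 0 0;1 0.9 -0.4 0 0;1 0.9 -0.4 0 0;1 0.8 -0.3 0 0;1 0.9 -0.4 0 0;1 0.9 -0.4 0 0"}}

```text
clock: 32.45
tcp_pos: [0.4969, 0.0163, 0.0648]
orientation: [-3.122, -0.347, 0.007]
contact_force: [-7.9, 0.8, 2.7]
grip_width: 0.0145
```

```bash
python3 st.py; python3 nx.py 8 -3.3
```

```text
t 32.45 z 64.807010095956 pat [ 51.33 -27.95] L 269.10045479603235 gap -1.343315153990014 Fn 5.274902595992545 Ft -5.974020607797383 Fz 2.675305464826738 w 14.543279366487717 yaw -6.062022947287216 [-0.  0.]
cmd end [ 41.6 -30.4] L 279.2 g0 -3.24
1 1 -0.4 0 0;1 0.9 -0.3 0 0;1 0.9 -0.3 0 0;1 0.9 -0.4 0 0;1 1 -0.3 0 0;1 0.9 -0.3 0 0;1 0.9 -0.3 0 0;1 0.9 -0.3 0 0
```

>>> {"method": "carry_out", "body": {"motion": "1 1 -0.4 0 0;1 0.9 -0.3 0 0;1 0.9 -0.3 0 0;1 0.9 -0.4 0 0;1 1 -0.3 0 0;1 0.9 -0.3 0 0;1 0.9 -0.3 0 0;1 0.9 -0.3 0 0"}}

```text
clock: 33.45
tcp_pos: [0.504, 0.0206, 0.0649]
orientation: [-3.122, -0.347, 0.006]
contact_force: [-6.0, 1.3, 0.5]
grip_width: 0.0144
```

```bash
python3 st.py; python3 nx.py 4 -3.3
```

```text
t 33.45 z 64.88030884659764 pat [ 43.66 -31.28] L 277.54891633255164 gap -1.6156872975723777 Fn 4.22314236802081 Ft -4.404428415995031 Fz 0.47908907401512146 w 14.355952270464039 yaw -6.06182992100238 [-0.  0.]
cmd end [ 37.9 -31.8] L 283.2 g0 -3.27
1 0.5 -0.2 0 0;1 0.5 -0.1 0 0;1 0.5 -0.1 0 0;1 0.4 -0.2 0 0;1 0.5 -0.1 0 0;1 0.5 -0.2 0 0;1 0.4 -0.1 0 0;1 0.5 -0.1 0 0
```

>>> {"method": "carry_out", "body": {"motion": "1 0.5 -0.2 0.2 0;1 0.5 -0.1 0.1 0;1 0.5 -0.1 0 0;1 0.4 -0.2 0 0;1 0.5 -0.1 0 0;1 0 0 0 0;1 0 0 0 0;1 0 0 0 0"}}

```text
clock: 34.45
tcp_pos: [0.5068, 0.0226, 0.0649]
orientation: [-3.121, -0.348, 0.004]
contact_force: [-6.1, 3.3, 3.0]
grip_width: 0.0149
```

```bash
python3 st.py; python3 - <<'E'
from h import *
f=grab_frame("side");cv2.imwrite("pics/side6.png",f[:,:,::-1])
f=f[170:245,260:360,::-1];cv2.imwrite("pics/s6c.png",cv2.resize(f,None,fx=7,fy=7,interpolation=cv2.INTER_CUBIC))
f=grab_frame("wrist");cv2.imwrite("pics/w6.png",f[:,:,::-1])
E
```

```text
t 34.45 z 64.9291664387374 pat [ 40.62 -32.88] L 280.93198341351774 gap -1.3017738080749495 Fn 5.8830635888812335 Ft -3.7152536933688705 Fz 3.023300204673304 w 14.908999114038586 yaw -6.061381354810641 [-0.  0.]
```

View pics/s6c.png

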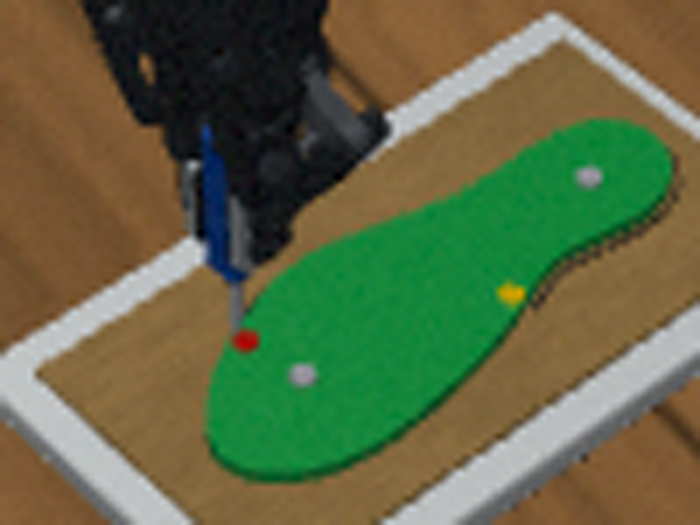

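View pics/w6.png

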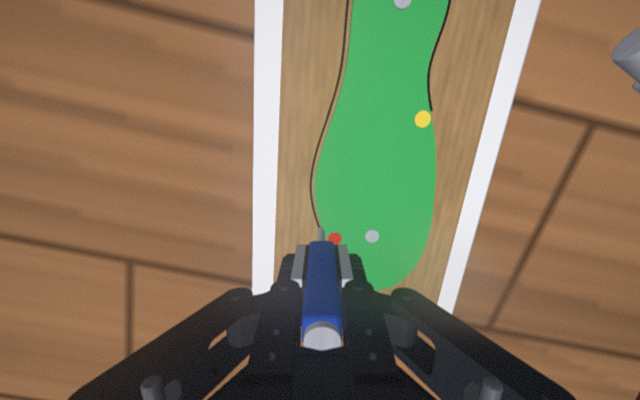

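>>> {"method": "carry_out", "body": {"motion": "1 0.1 -2 0 0;1 0.2 -3 0 0;1 0.2 -3 -2 0;1 0 0 -15 0;1 0 0 -23 0;1 0 0 -23 0;1 0 0 -23 0;1 -5 15 -5 0"}}

```text
clock: 35.55
tcp_pos: [0.5068, 0.014, 0.1584]
orientation: [-3.121, -0.349, -0.007]
contact_force: [-0.1, -0.1, -1.8]
grip_width: 0.0148
```

>>> {"method": "carry_out", "body": {"motion": "1 -14 40 0 0;1 -18 50 0 0;1 -18 50 0 0;1 -18 50 0 0;1 -18 50 0 0;1 -18 50 0 0;1 -14 40 0 0;1 -5 14 0 0"}}

```text
clock: 36.55
tcp_pos: [0.458, -0.3533, 0.156]
orientation: [3.122, 0.338, -0.002]
contact_force: [1.1, 0.8, -0.6]
grip_width: 0.0145
```

>>> {"method": "carry_out", "body": {"motion": "1 0 0 0 0;1 0 0 0 0;1 0 0 0 0;1 0 0 0 0;1 0 0 0 0;1 0 0 0 0;1 0 0 0 0;1 0 0 0 0"}}

```text
clock: 37.55
tcp_pos: [0.4604, -0.3492, 0.1561]
orientation: [3.122, 0.346, -0.0]
contact_force: [0.5, 0.6, -0.8]
grip_width: 0.0146
```

```bash
python3 - <<'E'
from h import *
np.set_printoptions(precision=2,suppress=True)
o=r.get_obs();p=o['tcp_pos'];M=R.from_rotvec(o['orientation']).as_matrix();print(o['clock'],p*1e3,M,o['contact_force'])
print("to (.4609,-.346): ",M.T@(np.array([.4609,-.346,p[2]])-p)*1e3)
for n in("side","scene","wrist"):
    f=grab_frame(n);cv2.imwrite(f"pics/{n}7.png",f[:,:,::-1])
    P=camera_params(n);print(n,proj(P,[[*p[:2],p[2]-.0472],[*p[:2],p[2]-.0472+.035],[*p[:2],p[2]-.0472+.108],[.4609,-.346,.04]]))
f=cv2.imread("pics/side7.png")[260:370,320:420];cv2.imwrite("pics/s7c.png",cv2.resize(f,None,fx=5,fy=5,interpolation=cv2.INTER_CUBIC))
f=cv2.imread("pics/scene7.png")[100:170,220:290];cv2.imwrite("pics/c7c.png",cv2.resize(f,None,fx=8,fy=8,interpolation=cv2.INTER_CUBIC))
f=cv2.imread("pics/wrist7.png")[150:360,250:390];cv2.imwrite("pics/w7c.png",cv2.resize(f,None,fx=3,fy=3,interpolation=cv2.INTER_CUBIC)[:600])
E
```

```text
37.55 [ 460.41 -349.23  156.08] [[ 0.98  0.22 -0.  ]
 [ 0.22 -0.98 -0.  ]
 [-0.   -0.   -1.  ]] [ 0.54  0.57 -0.83]
to (.4609,-.346):  [ 1.18 -3.04 -0.  ]
side [[373.86 313.51]
 [375.36 303.88]
 [378.76 282.06]
 [370.35 329.78]]
scene [[245.16 125.96]
 [243.42 118.2 ]
 [239.54 100.87]
 [249.06 140.78]]
wrist [[321.81 227.88]
 [321.84 250.14]
 [321.98 342.89]
 [318.65 198.86]]
```

View pics/s7c.png

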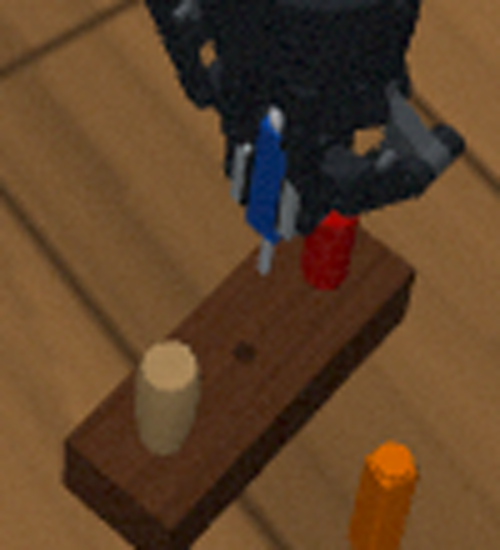

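View pics/c7c.png

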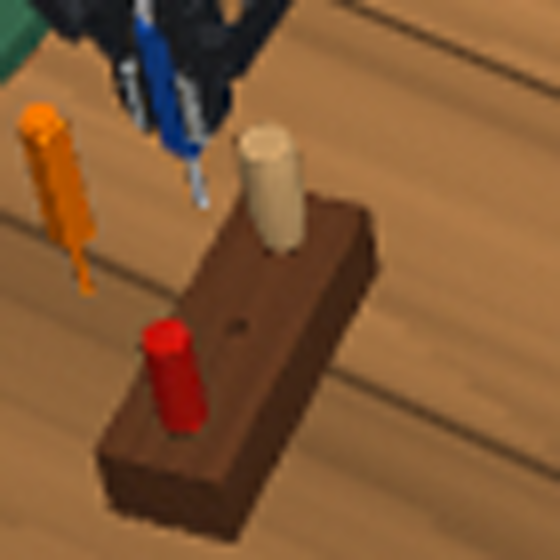

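View pics/w7c.png

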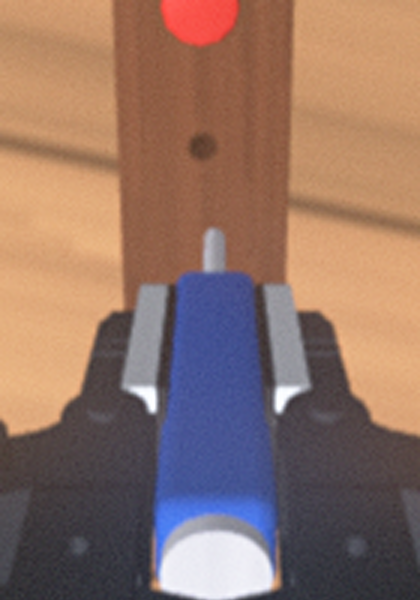

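>>> {"method": "carry_out", "body": {"motion": "1 0.6 -1.5 0 0;1 0.6 -1.5 10 0;1 0 0 15 0;1 0 0 15 0;1 0 0 12 0;1 0 0 5 0;1 0 0 0 0;1 0 0 0 0"}}

```text
clock: 38.7
tcp_pos: [0.4613, -0.3463, 0.0995]
orientation: [3.122, 0.346, 0.001]
contact_force: [0.3, 0.4, -1.7]
grip_width: 0.0144
```

```bash
python3 - <<'E'
from h import *
np.set_printoptions(precision=2,suppress=True)
import time
ps=[]
o=r.get_obs();p=o['tcp_pos'];M=R.from_rotvec(o['orientation']).as_matrix();print(o['clock'],p*1e3,o['contact_force'],o['orientation'])
for n in("side","scene","wrist"):
    f=grab_frame(n);cv2.imwrite(f"pics/{n}8.png",f[:,:,::-1]);print(r.get_obs()['tcp_pos']*1e3)
    P=camera_params(n);print(n,proj(P,[[*p[:2],p[2]-.0472],[.4609,-.346,.04]]))
f=cv2.imread("pics/side8.png")[280:360,330:410];cv2.imwrite("pics/s8c.png",cv2.resize(f,None,fx=7,fy=7,interpolation=cv2.INTER_CUBIC))
f=cv2.imread("pics/scene8.png")[110:170,220:280];cv2.imwrite("pics/c8c.png",cv2.resize(f,None,fx=8,fy=8,interpolation=cv2.INTER_CUBIC))
f=cv2.imread("pics/wrist8.png")[180:280,270:370];cv2.imwrite("pics/w8c.png",cv2.resize(f,None,fx=6,fy=6,interpolation=cv2.INTER_CUBIC)[:600])
E
```

```text
38.7 [ 461.26 -346.28   99.52] [ 0.29  0.4  -1.73] [3.12 0.35 0.  ]
[ 461.29 -346.26   99.6 ]
side [[371.03 326.78]
 [370.35 329.78]]
[ 461.3  -346.26   99.63]
scene [[248.38 138.34]
 [249.06 140.78]]
[ 461.26 -346.19   99.58]
wrist [[321.9  227.89]
 [321.43 222.04]]
```

View pics/s8c.png

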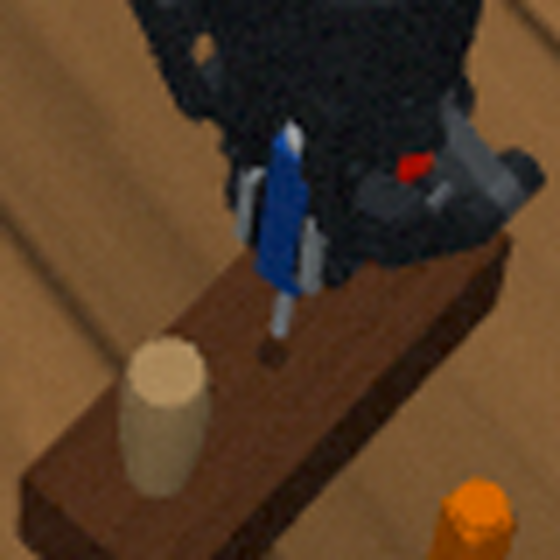

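View pics/c8c.png

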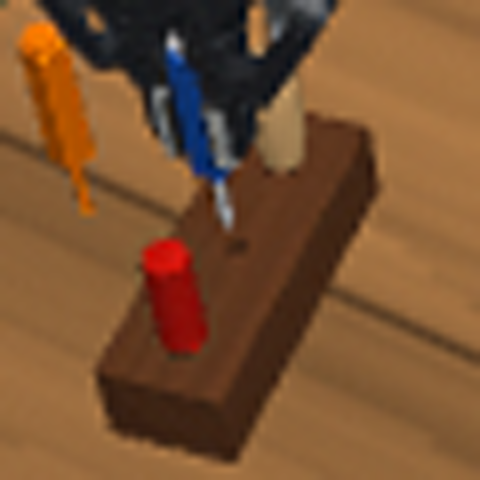

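View pics/w8c.png

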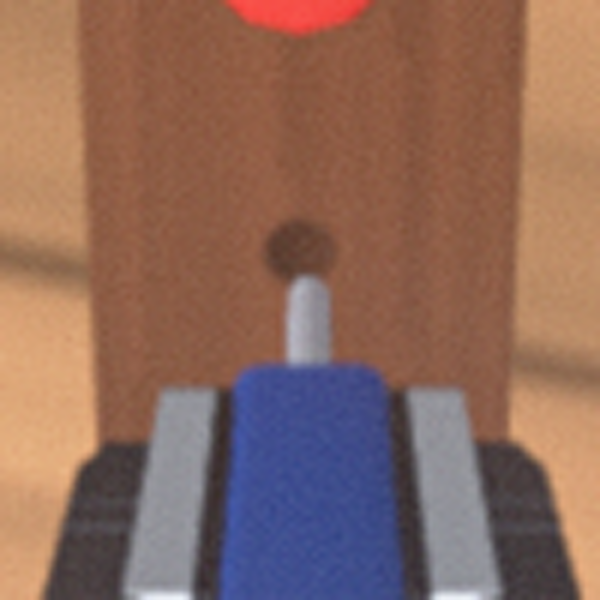

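>>> {"method": "carry_out", "body": {"motion": "1 0.2 -0.8 0 0;1 0 0 2 0;1 0 0 3 0;1 0 0 3 0;1 0 0 4 0;1 0 0 4 0;1 0 0 4 0;1 0 0 0 0"}}

```text
clock: 39.85
tcp_pos: [0.4608, -0.345, 0.0787]
orientation: [-3.122, -0.346, 0.001]
contact_force: [-0.0, 0.2, -1.8]
grip_width: 0.0145
```

>>> {"method": "carry_out", "body": {"motion": "1 0 0 4 0;1 0 0 5 0;1 0 0 5 0;1 0 0 5 0;1 0 0 4 0;1 0 0 2 0;1 0 0 1 0;1 0 0 0 0"}}

```text
clock: 40.85
tcp_pos: [0.461, -0.3452, 0.0531]
orientation: [3.122, 0.346, 0.0]
contact_force: [-0.4, -0.1, -1.7]
grip_width: 0.0142
```

>>> {"method": "carry_out", "body": {"motion": "1 0 0 0.5 0;1 0 0 0.5 0;1 0 0 0.5 0;1 0 0 0.3 0;1 0 0 0 0;1 0 0 0 0;1 0 0 0 0;1 0 0 0 0"}}

```text
clock: 41.85
tcp_pos: [0.4611, -0.3452, 0.0523]
orientation: [-3.122, -0.346, -0.001]
contact_force: [-3.0, 3.5, 9.3]
grip_width: 0.0145
```

>>> {"method": "carry_out", "body": {"motion": "1 0 0 -0.7 0;1 0 0 -0.6 0;0.7 0 0 0 0;0.5 0 0 0 0;0.2 0 0 0 0;0 0 0 0 0;0 0 0 0 0;0 0 0 0 0", "newtons": 20}}

```text
clock: 42.85
tcp_pos: [0.461, -0.3451, 0.0526]
orientation: [-3.122, -0.346, -0.0]
contact_force: [-0.3, -0.2, -0.5]
grip_width: 0.0852
```

>>> {"method": "carry_out", "body": {"motion": "0 0 0 -5 0;0 0 0 -15 0;0 0 0 -25 0;0 0 0 -30 0;0 0 0 -30 0;0 0 0 -30 0;0 0 0 -20 0;0 0 0 0 0"}}

```text
clock: 43.85
tcp_pos: [0.4619, -0.346, 0.21]
orientation: [3.12, 0.345, 0.006]
contact_force: [-0.4, 0.0, 0.9]
grip_width: 0.0853
```

```bash
python3 - <<'E'
from h import *
print(r.get_obs()['clock'],r.get_obs()['tcp_pos'],r.get_obs()['contact_force'])
for n in("side","wrist"):
    f=grab_frame(n);cv2.imwrite(f"pics/{n}9.png",f[:,:,::-1])
f=cv2.imread("pics/side9.png")[285:385,325:425];cv2.imwrite("pics/s9c.png",cv2.resize(f,None,fx=6,fy=6,interpolation=cv2.INTER_CUBIC))
E
```

```text
43.85 [ 0.46187758 -0.34595083  0.20999998] [-0.44300284  0.02420217  0.93473299]
```

View pics/s9c.png

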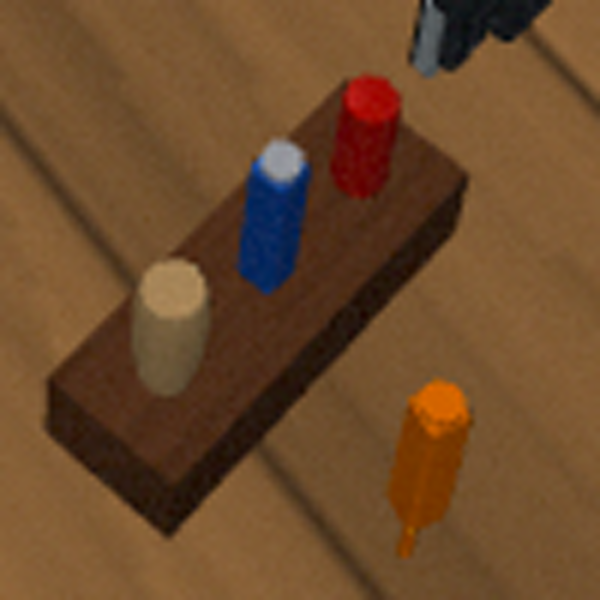

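View pics/wrist9.png

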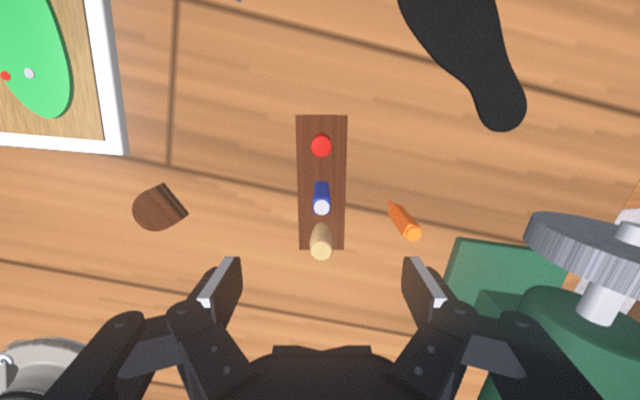

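View pics/side9.png

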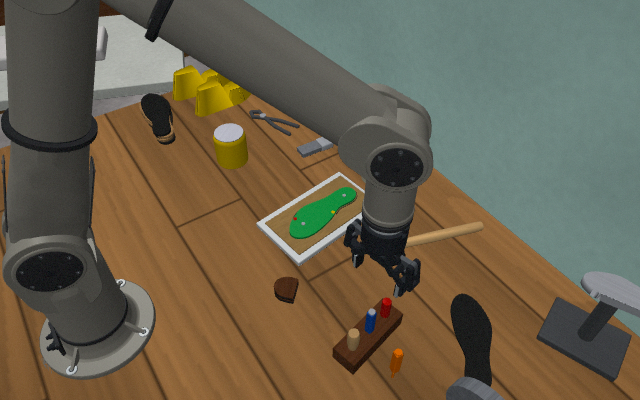

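Side view: the cap sits at crop pixel (279,161), where it was at the start (278,161). The stylus is fully down and upright, and the gripper is clear of it.

```bash
python3 -c "
from bench import r
print(r.hand_in())"
```

```text
the job is handed in; nothing more can be done
None
```

I traced the outline in one go, without lifting, from the yellow mark round the toe to the red mark. Then I stood the stylus back in the middle hole, opened the gripper, moved clear and handed in at about 44 s. The hand-in gave no verdict.

- **Edge contact:** the force readings I took about once a second showed roughly 1.5–8 N square to my estimated edge. The largest sideways force was about 12 N, near the toe tip. That figure includes friction on the sheet, and the limit is 18 N.
- **Weakest part:** at the toe tip the reading fell to about 1.5–2 N. My estimate of the edge direction was off there because the point lagged the gripper by 1–2 mm. I pressed in a little more and contact carried on.
- **Point on the sheet:** the gripper height stayed within about 0.7 mm during the trace. The vertical force stayed under about 9 N.
- **Stylus back in place:** the last side picture shows its cap within a pixel of where it started, upright and down on the block. The gripper is open, about 16 cm higher, and reads no contact.
- **Other items:** those visible in that picture look unmoved. The arm hides the tack jar and part of the hammer there, and I did not check those two again.
- **Disagreement:** the side camera put things about 4 mm off from the wrist camera. I trusted the wrist camera, which matched the actual grasp.

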